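Put away tubes and dishes after a microscope session

ROBOT

A 7-joint arm with a two-finger parallel gripper is mounted at the origin on the work surface. World frame = base frame: x ahead of the robot, y to its left, z up, the work surface at z = 0. Lengths are in mm, angles in rad, forces in N, time in s.
With the tool pointing down it reaches from about 425 to 925 mm from the base axis. Payload 6.8 kg.
Tool frame: the origin (TCP) lies midway between the tips of the shut fingers; the grasp point (between the pads) lies 19 mm behind it; z points along the fingers, y is the direction in which the jaws open and shut (so a half turn about z gives the same grasp; the last joint's range is limited). The gripper opens to 85 mm and grips with 20 to 120 N. Pads are 22 mm wide; open, the fingers measure 114 mm over their backs; the gripper's body (76 mm by 85 mm) begins 54 mm behind the grasp point. The pads swing forward as they close: fully open they stand 13 mm farther back than shut.
Start: joints at [-1.214, 0.477, 0.022, 1.555, -0.011, 1.109, -0.083], TCP at [302.564, 603.409, 231.308] pointing down, gripper open.
Joint ranges: [-2.96, 2.96], [-0.34, 2.1], [-1.41, 1.46], [0.24, 2.44], [-1.37, 4.51], [0.17, 1.92], [-2.96, 2.96]. Speed limits (rad/s): [2.39, 2.39, 3.14, 3.14, 3.14, 3.14, 3.14].

INTERFACE

Orientations are given as [roll, pitch, yaw] about the fixed x, y, z axes, in that order (R = Rz(yaw) Ry(pitch) Rx(roll)).
In Python, from bench import bot gives the robot as it stands. The module is installed in compiled form; this text tells all that it offers.
- The arm moves only by the shell command python3 -m creep 'ROWS' [FORCE]. ROWS is JSON, a list of rows, each an object with "slide": the shift along the tool's x, y, z in m, a list of three; "turn": the turn about the tool's z in rad; "claw": the opening in per cent of the stroke, from 0 (shut) to 100 (fully open). In form: [{"slide": [tx, ty, tz], "turn": turn, "claw": claw}, ...]. A call has 1 to 12 rows; each row is the pose to reach, as a shift and turn from the pose measured when the call began, along the tool's axes at that moment; what a row does not reach only later rows make up. A row lasts 1/12 s, in which the tool goes at most 41.7 mm and 7.16 degrees, less where a joint would pass 70% of its speed; a pose out of reach is approached as far as the arm can. A call with a gripper value outside its range is refused whole. The fingers move at their own pace and stop on an object; FORCE is the grip in N (left out, the last holds). Time passes only in rows, so rows that repeat a pose let the fingers close. It gives the time, the measured TCP pose, the force and the opening at its end, in the units of the state.
- bot.read_state(): the state, without advancing time (a new reading comes with each control period).
- bot.snapshot(name): name is "side" or "top"; returns the picture (384x512x3 uint8, blue, green, red); there is no depth.
- bot.get_calibration(name): a dict with "fov_y" (degrees; the focal length in pixels is half the picture's height over the tangent of half this angle, whatever the lens; pixels are square), "cx", "cy" (the principal point, pixels), "k1" (the pictures are not rectified: a ray, as slopes to the right and down, at radius r is drawn at 1 + k1 r^2 times it, then the intrinsics apply), "pose" (4x4, takes a point from camera to world coordinates). Camera axes: x right, y up, looking along -z (the intrinsics and any distortion apply to the point x, -y, -z); pixel columns grow to the right and rows downward; lengths in mm; the calibration is good to about 2 mm. A picture is of the moment at which its call begins. get_calibration takes no time and is no camera call.
- bot.sign_off(): hands the job in, once; it reports no verdict.
Trained networks look in the newest picture that a camera, given by its name, has taken for a name from the list of things; names that differ only in an ending like _2 or _b are one class to them, and where a whole thing is asked for, a point or a joint stands for the part that bears it (a point fixed in the world has none). Each returns a list of dicts, best first, with "conf" (0 to 1); they miss things now and then, are a little off and sometimes report something else, mostly with a low value. They report only what shows in the picture. A call takes as long as a camera call.
- bot.spot_in(camera, target): "centre" ([column, row] in pixels, amid what is visible of it).
The state is a dict: "time": time; "q": joint angles; "qd": joint speeds; "effort": joint torques, N m; "tcp_pos": TCP position; "eef_rot": TCP orientation; "wrist_force": force on the tool from outside, world axes, zero at the start; "moment": the same for the moment, N m; "grip_width": opening from 0.0 (shut) to 1.0 (fully open).
Only numpy, scipy, OpenCV 4.12 (cv2) and the standard library are available. Lean on these libraries where they do the work, as an engineer would, in place of code of your own. Each camera call takes 0.05 s, during which the arm holds its last target.

TASK

Clear the microscope bench: lay the thick tube in the rest with the wide notches and the thin tube in the rest with the narrow notches, each home in both notches and roughly centred lengthwise (either end first), and set the large dish flat inside the large round tray and the small dish flat inside the small one. The dishes hold cultures, so keep them level all the time, and leave the multi-well plate where it stands. At the end everything is let go and lies still.

Things in the scene. Friction and masses are not known exactly. Their poses are not given: they have to be found in the camera images.
- thick_tube: The thick sample tube: off-white, round, 29 mm diameter, 115 mm long, one end domed, the other a ribbed grey screw cap of the same diameter; about 60 g. Starts lying level in one lane of the cradle, its axis 40.5 mm above the table. Origin on the tube's axis at mid-length; x runs along the tube towards the cap.
- thin_tube: The thin sample tube: as the thick one but 17 mm diameter, also 115 mm long; about 25 g. Starts lying level in the other lane of the cradle, its axis 32 mm above the table. Origin on the tube's axis at mid-length; x runs along the tube towards the cap.
- large_dish: The large closed culture dish: off-white flat round dish with its lid on, 60 mm diameter, 15 mm high, smooth upright side for gripping; about 30 g. Starts flat on the table. Origin at the centre of its underside, z up.
- small_dish: The small closed culture dish: same look, 35 mm diameter, 12 mm high; about 16 g. Starts flat on the table. Origin at the centre of its underside, z up.
- cradle: Fixed double cradle: both tubes lie in it at the start, either in either lane; lanes along x at y = -42 and +42 mm. Grey metal base 86 (x) x 136 (y) x 5 mm. Per lane two dark grey supports 8 mm thick at x = -32 and +32 mm (space between them open), each with a 90 degree V notch, 37 mm wide at its mouth 38 mm above the table; bottom of the V at 20 mm. Origin on the table under the middle; tubes lie along x (within 18 degrees of straight ahead), z up.
- wide_rest: Fixed wide rest, for the thick tube (axis 40.5 mm above the table when home). Grey metal base 86 (x) x 60 (y) x 5 mm. On it two dark grey supports 8 mm thick at x = -32 and +32 mm (space between them open), each with a 90 degree V notch, 37 mm wide at its mouth 38 mm above the table; bottom of the V at 20 mm. Origin on the table under the middle; tubes lie along x (within 18 degrees of straight ahead), z up.
- narrow_rest: Fixed narrow rest, for the thin tube (axis 32 mm above the table when home). Grey metal base 86 (x) x 36 (y) x 5 mm. On it two dark grey supports 8 mm thick at x = -32 and +32 mm (space between them open), each with a 90 degree V notch, 21 mm wide at its mouth 31 mm above the table; bottom of the V at 20 mm. Origin on the table under the middle; tubes lie along x (within 18 degrees of straight ahead), z up.
- large_tray: Fixed round grey metal tray, a flat disc with a low rim around it: 92 mm outer and 84 mm inner diameter, inner floor 3 mm above the table, top of the rim 6 mm above the table (3 mm above the floor). The place of the large dish. Origin on the table under its centre, z up.
- small_tray: Fixed round grey metal tray, a flat disc with a low rim around it: 68 mm outer and 60 mm inner diameter, inner floor 3 mm above the table, top of the rim 6 mm above the table (3 mm above the floor). The place of the small dish. Origin on the table under its centre, z up.
- well_plate: Bystander: white multi-well plate, 85 by 127 mm, 18 mm high, with 24 round grey wells, standing loose on the bench beyond the trays and rests. Not to be moved. Origin at the centre of its underside, z up.

How it is judged:
By the outcome, as a careful person would: the job done as asked, in the order asked, and still so for the second after the job is handed in, with the robot touching nothing.
It also fails if it takes over 109 s, if anything falls off the work surface, if the arm or the gripper's body presses on something with over 40 N, if the wrist force passes 120 N, or if a joint passes its speed limit or range.

## Working session

There is one attempt and no reset: what is moved stays moved. The work goes in short steps, Python scripts to look and compute and a shell command to move; the robot and the scene stay as the last step left them, time stands still between calls to the robot, and variables do not carry over. Pictures are saved under pics/ and viewed, and the job is handed in when it is done.

```bash
mkdir -p pics; ls; python3 - <<'E'
from bench import bot
import cv2,numpy as np
s=bot.read_state(); print(s)
for c in("side","top"):
    k=bot.get_calibration(c); print(c,k)
    cv2.imwrite(f"pics/{c}0.png",bot.snapshot(c))
E
```

```text
pics
{'time': 0.0, 'q': array([-1.21411439,  0.47780053,  0.02231597,  1.55643683, -0.01150743,
        1.10930269, -0.08309874]), 'qd': array([ 2.33072620e-05, -1.22883901e-03,  3.60257461e-04, -1.70409724e-03,
       -1.38621053e-03,  1.87429120e-03, -9.46793617e-04]), 'effort': array([ 2.89187774e-04, -5.96460736e+01,  1.60792127e+00, -2.81185609e+01,
        1.24412833e-02,  9.37627105e-03,  4.05342030e-05]), 'tcp_pos': array([302.28841724, 602.87207526, 230.33113868]), 'eef_rot': array([-3.13977673e+00,  1.17714128e-04,  2.67685163e+00]), 'wrist_force': array([ 0.41705723, -0.26026289,  0.65733908]), 'moment': array([ 0.00742844, -0.03644003, -0.0595172 ]), 'grip_width': 1.0005121354077564}
side {'fov_y': 42.26949682108196, 'cx': 248.890486721926, 'cy': 193.4404601019863, 'k1': -0.0038466322420403374, 'pose': array([[ 9.97736396e-01,  1.02897470e-02, -6.64545318e-02,
         5.20365521e+02],
       [-6.22591017e-02,  5.14824035e-01, -8.55032173e-01,
        -1.00886217e+03],
       [ 2.54143255e-02,  8.57234118e-01,  5.14299308e-01,
         6.88264542e+02],
       [ 0.00000000e+00,  0.00000000e+00,  0.00000000e+00,
         1.00000000e+00]])}
top {'fov_y': 54.34309611188471, 'cx': 252.39156897016133, 'cy': 193.24815120378838, 'k1': -0.026987181682045665, 'pose': array([[ 6.15370334e-02,  9.77618326e-01, -2.01185491e-01,
         4.12413164e+02],
       [-9.98097263e-01,  5.94901276e-02, -1.62104418e-02,
        -3.44665020e+01],
       [-3.87907445e-03,  2.01800230e-01,  9.79419022e-01,
         9.33045539e+02],
       [ 0.00000000e+00,  0.00000000e+00,  0.00000000e+00,
         1.00000000e+00]])}
```

View pics/side0.png

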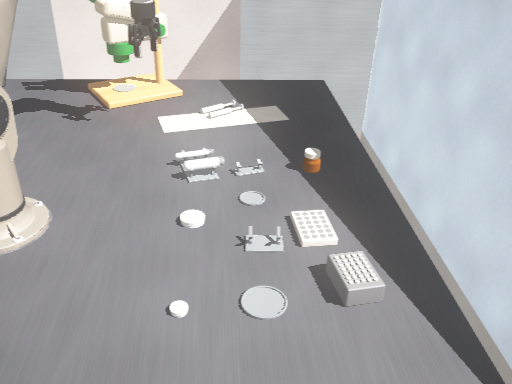

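View pics/top0.png

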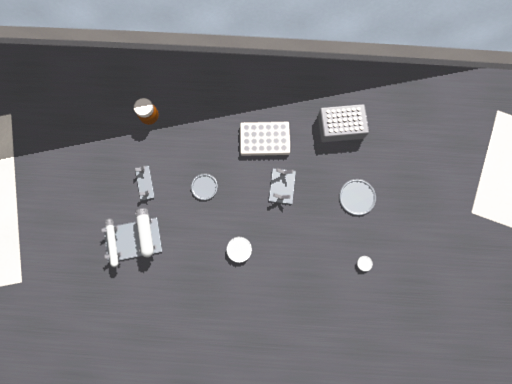

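```bash
cat > h.py <<'E'
from bench import bot
import cv2,numpy as np
def cal(c):
    k=bot.get_calibration(c); f=192/np.tan(np.radians(k['fov_y']/2)); return k,f
def proj(c,P):
    k,f=cal(c); P=np.atleast_2d(P).astype(float); T=np.linalg.inv(k['pose'])
    p=P@T[:3,:3].T+T[:3,3]; a=p[:,0]/-p[:,2]; b=-p[:,1]/-p[:,2]; r2=a*a+b*b; m=1+k['k1']*r2
    return np.c_[k['cx']+f*a*m,k['cy']+f*b*m]
def back(c,uv,z):
    k,f=cal(c); d=(np.array(uv,float)-[k['cx'],k['cy']])/f; a=d.copy()
    for _ in range(20): a=d/(1+k['k1']*(a@a))
    r=k['pose'][:3,:3]@np.array([a[0],-a[1],-1]); o=k['pose'][:3,3]
    return o+r*(z-o[2])/r[2]
E
python3 - <<'E'
from h import *
for n,z in [("thick_tube",40.5),("thin_tube",32),("large_dish",10),("small_dish",8),("cradle",20),("wide_rest",15),("narrow_rest",15),("large_tray",4),("small_tray",4),("well_plate",12)]:
    for c in("top","side"):
        for d in bot.spot_in(c,n)[:2]:
            print(n,c,np.round(d['centre'],1),round(d['conf'],2),np.round(back(c,d['centre'],z)[:2],0))
for c,(x0,y0,x1,y1),nm in [("top",(90,150,250,270),"a"),("top",(220,110,400,290),"b"),("side",(160,130,290,220),"c"),("side",(160,190,350,330),"d")]:
    im=cv2.imread(f"pics/{c}0.png")[y0:y1,x0:x1]; s=min(800/(x1-x0),600/(y1-y0)); cv2.imwrite(f"pics/{nm}.png",cv2.resize(im,None,fx=s,fy=s,interpolation=cv2.INTER_CUBIC)); print(nm,s)
E
```

```text
thick_tube top [143.4 230.5] 0.72 [489. 235.]
thick_tube side [201.5 156.7] 0.79 [480. 276.]
thin_tube top [108.9 239.9] 0.74 [462. 319.]
thin_tube side [194.5 155.2] 0.68 [459. 303.]
thin_tube side [202.  161.7] 0.66 [482. 261.]
large_dish top [240.2 248.3] 0.69 [463.   2.]
large_dish side [194.1 219.6] 0.71 [467.  -2.]
large_dish side [250.3 198.8] 0.16 [610.  92.]
small_dish side [178.5 313. ] 0.65 [ 448. -314.]
cradle side [200.  171.8] 0.84 [477. 223.]
cradle side [265.8 299. ] 0.41 [ 615. -295.]
wide_rest top [281.6 187.4] 0.93 [620. -92.]
wide_rest side [262.7 242. ] 0.85 [ 625. -104.]
narrow_rest top [145.1 183. ] 0.73 [611. 253.]
narrow_rest side [248.1 167.4] 0.54 [614. 256.]
large_tray top [357.8 197.2] 0.89 [ 609. -286.]
large_tray side [264.2 297.6] 0.77 [ 614. -273.]
small_tray top [202.7 186.4] 0.61 [613. 108.]
small_tray side [249.2 197.6] 0.85 [608. 107.]
well_plate top [265.  138.4] 0.91 [749. -43.]
well_plate side [262.7 242.7] 0.69 [ 626. -103.]
well_plate side [247.6 200.4] 0.62 [602.  81.]
a 5.0
b 3.3333333333333335
c 6.153846153846154
d 4.2105263157894735
```

View pics/a.png

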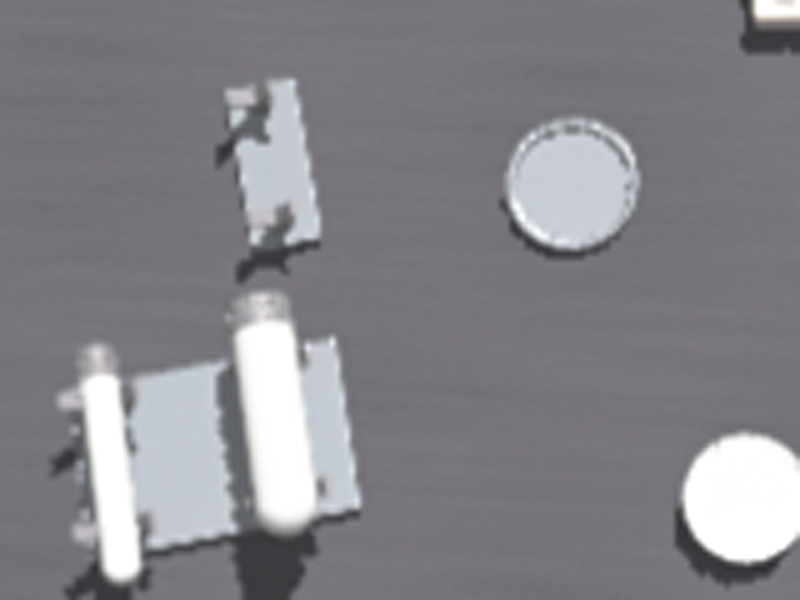

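View pics/b.png

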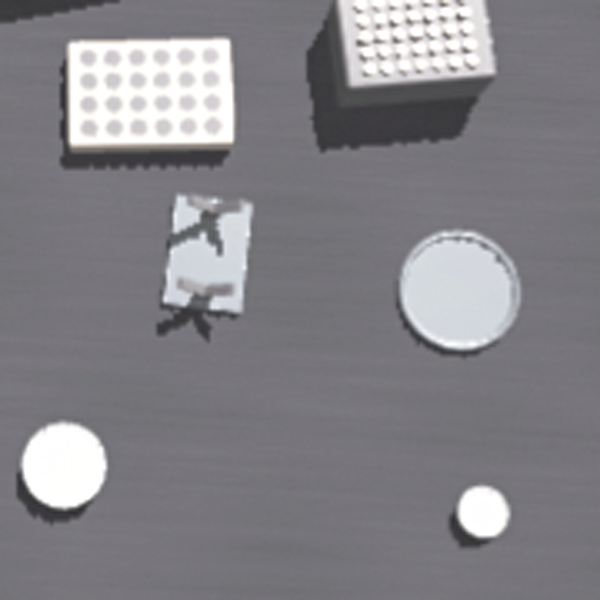

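View pics/c.png

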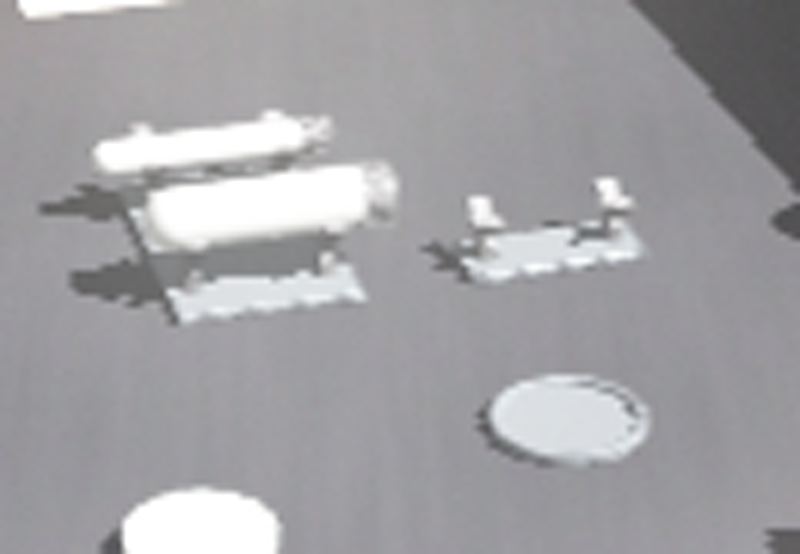

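View pics/d.png

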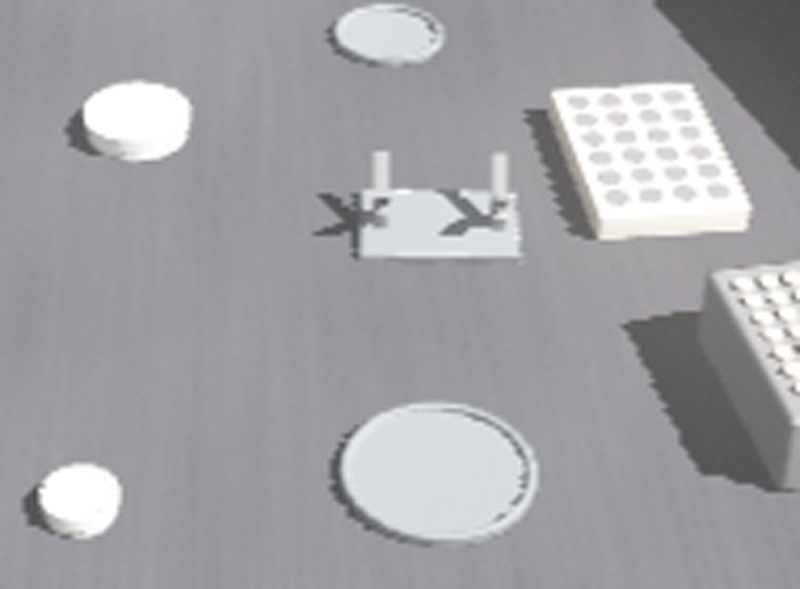

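```bash
cat > fit.py <<'E'
from h import *
from scipy.optimize import least_squares
def up(nm,U):
    s,o={'a':(5,(90,150)),'b':(10/3,(220,110)),'c':(6.1538,(160,130)),'d':(4.2105,(160,190))}[nm]
    return (np.array(U,float)+.5)/s-.5+o
cam={'a':'top','b':'top','c':'side','d':'side'}
def rect(name,pts,g):
    def f(p):
        c,s=np.cos(p[2]),np.sin(p[2]); r=[]
        for nm,U,(x,y,z) in pts:
            P=[p[0]+c*x-s*y,p[1]+s*x+c*y,z]; r+=list(proj(cam[nm],P)[0]-up(nm,U))
        return np.array(r)
    s=least_squares(f,g,x_scale=[10,10,.1]); print(name,np.round(s.x[:2],1),'yaw',round(s.x[2],3),'res',np.round(s.fun.reshape(-1,2),1).tolist()); return s.x
# +x is up in top image, +y left
rect('narrow',[('a',(296,78),(43,-18,5)),('a',(322,240),(-43,-18,5)),('a',(250,250),(-43,18,5)),('c',(648,250),(43,-18,5)),('c',(470,285),(-43,-18,5))],[611,253,0.])
rect('wide',[('b',(176,195),(43,30,5)),('b',(253,202),(43,-30,5)),('b',(243,314),(-43,-30,5)),('b',(162,305),(-43,30,5)),('d',(360,257),(-43,-30,5)),('d',(521,258),(43,-30,5))],[620,-92,0.])
rect('cradle',[('a',(334,338),(43,-68,5)),('a',(361,508),(-43,-68,5)),('c',(180,322),(-43,-68,5)),('c',(368,297),(43,-68,5)),('a',(147,552),(-43,60,5))],[480,270,0.])
for n,nm,U,V,z in [('thick','a',(262,300),(285,525),40.5),('thin','a',(97,350),(123,575),32),]:
    A=back('top',up(nm,U),z);B=back('top',up(nm,V),z); d=A-B
    print(n,np.round((A+B)[:2]/2,1),np.linalg.norm(d),np.arctan2(d[1],d[0]))
# circles
for n,cr in [('ld',[('top',(239.2,249.6),15)]),]:
    pass
for n,c,z,thr,win in [('ld','top',15,200,(220,230,262,272)),('sd','top',12,200,(350,250,380,280)),('ld','side',12,190,(170,205,215,232)),('sd','side',9,190,(160,295,195,322)),('lt','top',6,110,(330,170,385,222)),('st','top',6,110,(188,170,224,206)),('lt','side',6,110,(235,280,295,322)),('st','side',6,110,(235,188,270,208))]:
    im=cv2.cvtColor(cv2.imread(f'pics/{c}0.png'),cv2.COLOR_BGR2GRAY); x0,y0,x1,y1=win
    m=(im[y0:y1,x0:x1]>thr).astype(np.uint8); k,l,st,ce=cv2.connectedComponentsWithStats(m); i=1+st[1:,4].argmax()
    b=st[i]; u=(x0+b[0]+b[2]/2-.5,y0+b[1]+b[3]/2-.5)
    print(n,c,b,u,np.round(back(c,u,z)[:2],1))
E
python3 fit.py
```

```text
narrow [614.9 258.4] yaw 0.27 res [[-0.0, -0.2], [-0.1, -0.6], [0.3, 0.3], [-0.6, 0.8], [0.0, -0.9]]
wide [627.9 -93.6] yaw -0.046 res [[-0.3, -0.2], [-0.1, 0.1], [-0.0, -0.6], [0.6, -0.4], [-0.5, -0.0], [-0.5, 0.1]]
cradle [468.7 265.3] yaw 0.3 res [[1.8, -1.0], [3.0, -1.3], [0.5, 0.8], [-0.3, 0.1], [-5.2, 2.2]]
thick [485.9 232.9] 109.1234486912588 0.2199311011804122
thin [457.6 311.7] 109.8031690533379 0.2502167545457989
ld top [  7   7  25  25 493] (np.float64(239.0), np.float64(249.0)) [460.8   4.7]
sd top [  8   6  15  15 174] (np.float64(365.0), np.float64(263.0)) [ 445.7 -302.6]
ld side [ 10   4  26  19 371] (np.float64(192.5), np.float64(218.0)) [463.2   2.2]
sd side [  9   5  20  18 261] (np.float64(178.5), np.float64(308.5)) [ 447. -303.]
lt top [   0    0   55   52 2765] (np.float64(357.0), np.float64(195.5)) [ 613.1 -283.6]
st top [   0    0   36   36 1234] (np.float64(205.5), np.float64(187.5)) [610.5 100.7]
lt side [   0    0   60   42 2478] (np.float64(264.5), np.float64(300.5)) [ 613.8 -283.8]
st side [  0   0  35  20 691] (np.float64(252.0), np.float64(197.5)) [615.4 104.5]
```

```bash
cat >> fit.py <<'E'
rect('cradle2',[('a',(334,338),(43,-68,5)),('a',(361,508),(-43,-68,5)),('c',(180,322),(-43,-68,5)),('c',(368,297),(43,-68,5))],[480,270,0.])
E
cat > ov.py <<'E'
from h import *
import sys
poses=dict(narrow=(614.9,258.4,.27),wide=(627.9,-93.6,-.046),cradle=(471,275,.24),thick=(485.9,232.9,.235),thin=(457.6,311.7,.24))
circ=dict(ld=(461,4,30,0,15),sd=(446,-303,17.5,0,12),lt=(613,-284,46,6,6),st=(612,103,34,6,6))
def draw(c,im,s,o,poses,circ):
    def pl(P,col):
        p=(proj(c,P)-o+.5)*s-.5; cv2.polylines(im,[np.round(p).astype(int)],True,col,1,cv2.LINE_AA)
    for n,(x,y,w) in poses.items():
        R=np.array([[np.cos(w),-np.sin(w)],[np.sin(w),np.cos(w)]])
        L,W,z={'narrow':(43,18,5),'wide':(43,30,5),'cradle':(43,68,5),'thick':(57.5,14.5,40.5),'thin':(57.5,8.5,32)}[n]
        q=np.array([[L,W],[L,-W],[-L,-W],[-L,W]])@R.T+[x,y]; pl(np.c_[q,[z]*4],(0,0,255))
    t=np.linspace(0,2*np.pi,60)
    for n,(x,y,r,z0,z1) in circ.items():
        for z in (z0,z1): pl(np.c_[x+r*np.cos(t),y+r*np.sin(t),0*t+z],(0,200,0))
def run(tag,src,views,poses=poses,circ=circ):
    for c,(x0,y0,x1,y1),nm in views:
        im=cv2.imread(f"pics/{c}{src}.png")[y0:y1,x0:x1]; s=min(800/(x1-x0),600/(y1-y0)); im=cv2.resize(im,None,fx=s,fy=s,interpolation=cv2.INTER_CUBIC)
        draw(c,im,s,np.array([x0,y0]),poses,circ); cv2.imwrite(f"pics/{tag}{nm}.png",im)
V=[("top",(90,150,250,270),"a"),("top",(220,110,400,290),"b"),("side",(160,130,290,220),"c"),("side",(160,190,350,330),"d")]
if __name__=="__main__": run(sys.argv[1],sys.argv[2],V)
E
python3 fit.py|tail -1; python3 ov.py o1 0
python3 -c "
import cv2,numpy as np
f=lambda n:cv2.resize(cv2.imread(f'pics/o1{n}.png'),(800,600))
cv2.imwrite('pics/o1ac.png',cv2.resize(np.vstack([f('a')]),(800,600)))"
```

```text
cradle2 [469.3 271.3] yaw 0.262 res [[0.3, -0.5], [0.1, -0.5], [-0.3, -0.4], [-0.9, -0.5]]
```

View pics/o1a.png

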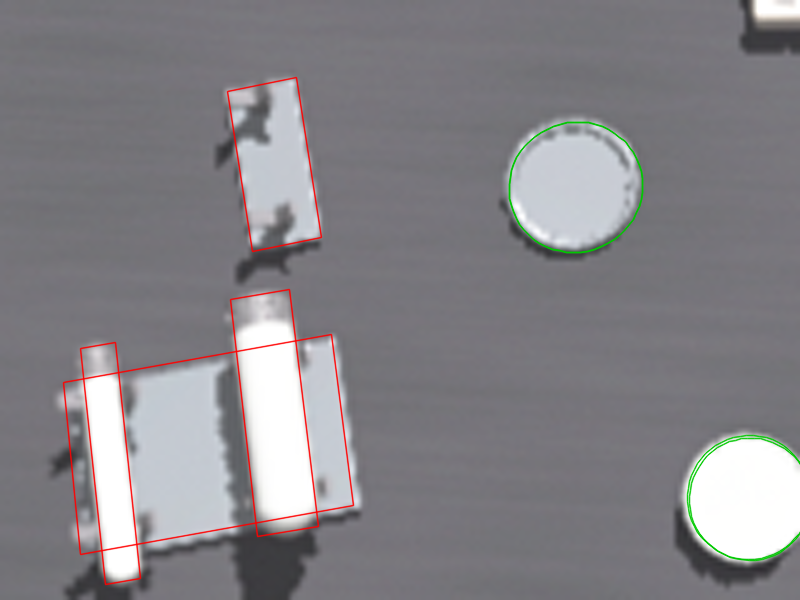

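View pics/o1b.png

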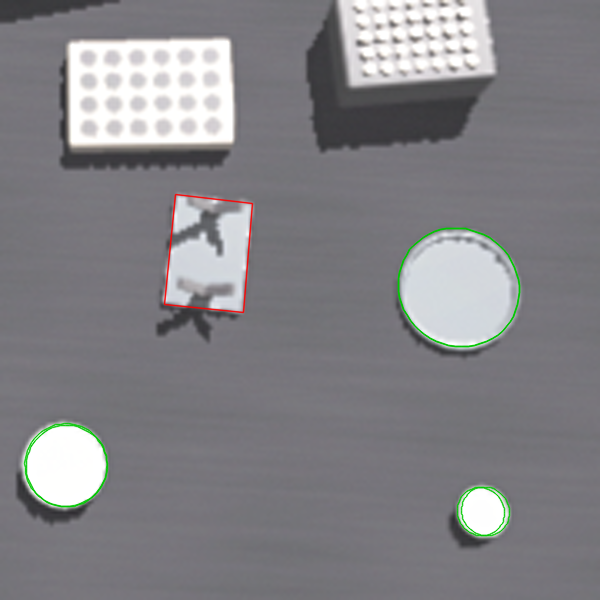

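View pics/o1c.png

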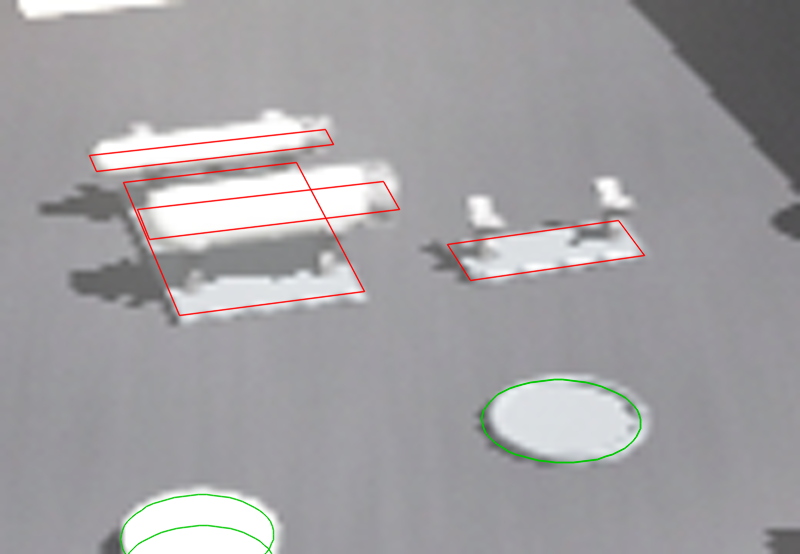

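View pics/o1d.png

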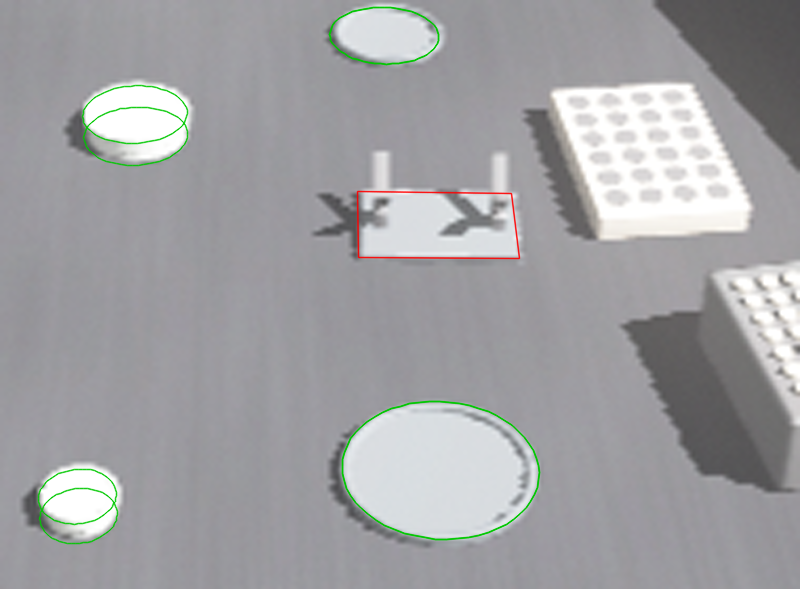

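```bash
cat > go.py <<'E'
from h import *
import sys
from scipy.spatial.transform import Rotation as Ro
# usage go.py x y z yaw   -> slide/turn rows from present pose
s=bot.read_state(); R=Ro.from_euler('xyz',s['eef_rot'])
print('t',round(s['time'],2),'tcp',np.round(s['tcp_pos'],1),'rot',np.round(s['eef_rot'],3),'F',np.round(s['wrist_force'],1),'grip',round(s['grip_width'],3),'q7',round(s['q'][6],2))
a=sys.argv[1:]
for i in range(0,len(a),4):
    x,y,z,w=map(float,a[i:i+4])
    d=R.inv().apply(np.array([x,y,z])-s['tcp_pos'])/1000
    dw=(w-s['eef_rot'][2]+np.pi)%(2*np.pi)-np.pi
    print('slide',np.round(d,4).tolist(),'turn',round(-dw,3),'rows',round(np.linalg.norm(d)/.0417,1))
E
python3 go.py 485 233 150 3.392
```

```text
t 1.1 tcp [302.6 603.4 231.3] rot [ 3.142 -0.     2.677] F [0.  0.1 0.4] grip 1.004 q7 -0.08
slide [-0.3291, -0.2493, 0.0813] turn -0.715 rows 10.1
```

```bash
python3 -m creep '[{"slide":[-0.329,-0.249,0.081],"turn":-0.715,"claw":100},{"slide":[-0.329,-0.249,0.081],"turn":-0.715,"claw":100},{"slide":[-0.329,-0.249,0.081],"turn":-0.715,"claw":100},{"slide":[-0.329,-0.249,0.081],"turn":-0.715,"claw":100},{"slide":[-0.329,-0.249,0.081],"turn":-0.715,"claw":100},{"slide":[-0.329,-0.249,0.081],"turn":-0.715,"claw":100},{"slide":[-0.329,-0.249,0.081],"turn":-0.715,"claw":100},{"slide":[-0.329,-0.249,0.081],"turn":-0.715,"claw":100},{"slide":[-0.329,-0.249,0.081],"turn":-0.715,"claw":100},{"slide":[-0.329,-0.249,0.081],"turn":-0.715,"claw":100},{"slide":[-0.329,-0.249,0.081],"turn":-0.715,"claw":100},{"slide":[-0.329,-0.249,0.081],"turn":-0.715,"claw":100}]' 30; python3 go.py 485 233 22 3.392
python3 -c "
from h import *
for c in('side','top'): cv2.imwrite(f'pics/{c}1.png',bot.snapshot(c))
im=cv2.imread('pics/side1.png')[90:220,140:300];cv2.imwrite('pics/s1.png',cv2.resize(im,None,fx=4.5,fy=4.5))"
```

```text
time: 2.1
tcp_pos: [486.3, 229.6, 149.9]
eef_rot: [-3.14, -0.001, -2.898]
wrist_force: [-0.3, 0.6, -0.2]
grip_width: 0.997
t 2.1 tcp [486.3 229.6 149.9] rot [-3.140e+00 -1.000e-03 -2.898e+00] F [-0.3  0.6 -0.2] grip 0.997 q7 1.25
slide [0.0004, 0.0038, 0.1279] turn -0.007 rows 3.1
```

View pics/s1.png

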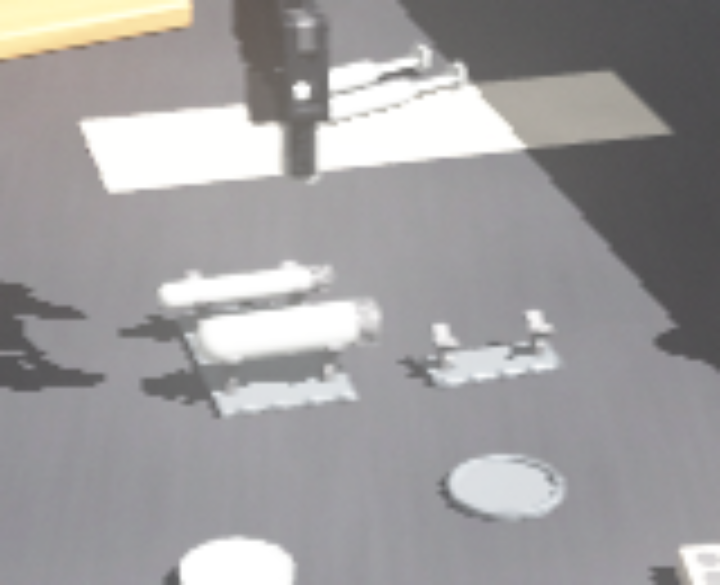

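View pics/top1.png

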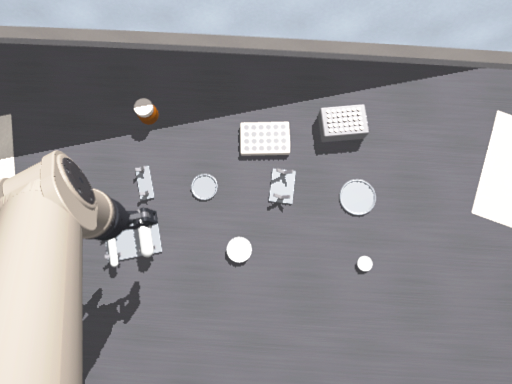

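```bash
python3 -c "
from h import *
print(proj('side',[486,230,163]),proj('top',[486,230,163]))"
python3 -m creep '[{"slide":[0,0.003,0.04],"turn":0,"claw":100},{"slide":[0,0.003,0.08],"turn":0,"claw":100},{"slide":[0,0.003,0.11],"turn":0,"claw":100},{"slide":[0,0.003,0.127],"turn":0,"claw":100},{"slide":[0,0.003,0.127],"turn":0,"claw":100},{"slide":[0,0.003,0.127],"turn":0,"claw":100}]' 30; python3 go.py 485 233 22 3.392
python3 -c "
from h import *
for c in('side',): cv2.imwrite(f'pics/{c}2.png',bot.snapshot(c))
im=cv2.imread('pics/side2.png')[90:220,140:300];cv2.imwrite('pics/s2.png',cv2.resize(im,None,fx=4.5,fy=4.5))"
```

```text
[[202.2009254  123.39991034]] [[128.73875374 225.90220182]]
time: 2.7
tcp_pos: [483.2, 239.1, 23.3]
eef_rot: [3.14, -0.001, -2.888]
wrist_force: [0.5, 0.7, 0.8]
grip_width: 1.003
t 2.7 tcp [483.2 239.1  23.3] rot [ 3.140e+00 -1.000e-03 -2.888e+00] F [0.5 0.7 0.8] grip 1.003 q7 1.23
slide [-0.0002, -0.0064, 0.0013] turn 0.003 rows 0.2
```

View pics/s2.png

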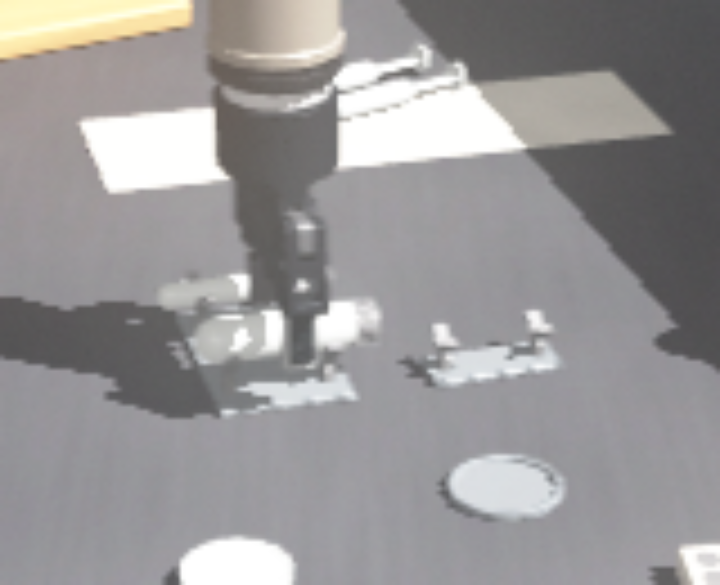

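```bash
python3 -m creep '[{"slide":[0,-0.006,0.001],"turn":0,"claw":100},{"slide":[0,-0.006,0.001],"turn":0,"claw":100},{"slide":[0,-0.006,0.001],"turn":0,"claw":60},{"slide":[0,-0.006,0.001],"turn":0,"claw":20},{"slide":[0,-0.006,0.001],"turn":0,"claw":20},{"slide":[0,-0.006,0.001],"turn":0,"claw":20},{"slide":[0,-0.006,0.001],"turn":0,"claw":20},{"slide":[0,-0.006,0.001],"turn":0,"claw":20},{"slide":[0,-0.006,0.001],"turn":0,"claw":20},{"slide":[0,-0.006,0.001],"turn":0,"claw":20}]' 30; python3 go.py 485 233 22 3.392
```

```text
time: 3.58
tcp_pos: [485.9, 233.2, 23.6]
eef_rot: [3.14, 0.001, -2.889]
wrist_force: [-0.4, -1.2, 5.7]
grip_width: 0.324
t 3.58 tcp [485.9 233.2  23.6] rot [ 3.140e+00  1.000e-03 -2.889e+00] F [-0.4 -1.2  5.7] grip 0.324 q7 1.24
slide [0.0009, -0.0, 0.0016] turn 0.002 rows 0.0
```

```bash
python3 -m creep '[{"slide":[0,0,-0.02],"turn":0,"claw":15},{"slide":[0,0,-0.05],"turn":0,"claw":15},{"slide":[0,0,-0.09],"turn":0,"claw":15},{"slide":[0,0,-0.11],"turn":0,"claw":15},{"slide":[0,0,-0.11],"turn":0,"claw":15}]' 40; python3 go.py 628 -94 130 3.096
```

```text
time: 4.0
tcp_pos: [488.5, 234.7, 138.1]
eef_rot: [3.137, 0.009, -2.889]
wrist_force: [0.6, -0.4, -0.9]
grip_width: 0.325
t 4.0 tcp [488.5 234.7 138.1] rot [ 3.137  0.009 -2.889] F [ 0.6 -0.4 -0.9] grip 0.325 q7 1.25
slide [-0.053, -0.3532, 0.0071] turn 0.298 rows 8.6
```

```bash
python3 -m creep '[{"slide":[-0.006,-0.039,0],"turn":0.03,"claw":15},{"slide":[-0.012,-0.078,0],"turn":0.1,"claw":15},{"slide":[-0.018,-0.117,0],"turn":0.2,"claw":15},{"slide":[-0.024,-0.157,0],"turn":0.298,"claw":15},{"slide":[-0.03,-0.196,0],"turn":0.298,"claw":15},{"slide":[-0.036,-0.235,0],"turn":0.298,"claw":15},{"slide":[-0.042,-0.274,0.003],"turn":0.298,"claw":15},{"slide":[-0.048,-0.314,0.006],"turn":0.298,"claw":15},{"slide":[-0.053,-0.353,0.007],"turn":0.298,"claw":15},{"slide":[-0.053,-0.353,0.007],"turn":0.298,"claw":15},{"slide":[-0.053,-0.353,0.007],"turn":0.298,"claw":15},{"slide":[-0.053,-0.353,0.007],"turn":0.298,"claw":15}]' 40; python3 -m creep '[{"slide":[0,0,0],"turn":0,"claw":15},{"slide":[0,0,0],"turn":0,"claw":15}]'; python3 go.py 628 -94 70 3.096 628 -94 24 3.096
python3 -c "
from h import *
for c in('side','top'): cv2.imwrite(f'pics/{c}3.png',bot.snapshot(c))
im=cv2.imread('pics/side3.png')[120:280,170:370];cv2.imwrite('pics/s3.png',cv2.resize(im,None,fx=3.7,fy=3.7))"
```

```text
time: 5.0
tcp_pos: [627.2, -93.3, 128.8]
eef_rot: [3.134, 0.006, 3.096]
wrist_force: [0.1, 0.5, -0.8]
grip_width: 0.324
time: 5.17
tcp_pos: [626.6, -91.1, 128.1]
eef_rot: [3.133, 0.004, 3.098]
wrist_force: [-0.2, -0.1, -0.9]
grip_width: 0.325
t 5.17 tcp [626.6 -91.1 128.1] rot [3.133 0.004 3.098] F [-0.2 -0.1 -0.9] grip 0.325 q7 1.65
slide [-0.0013, -0.0034, 0.0581] turn 0.002 rows 1.4
slide [-0.0011, -0.0038, 0.1041] turn 0.002 rows 2.5
```

View pics/s3.png

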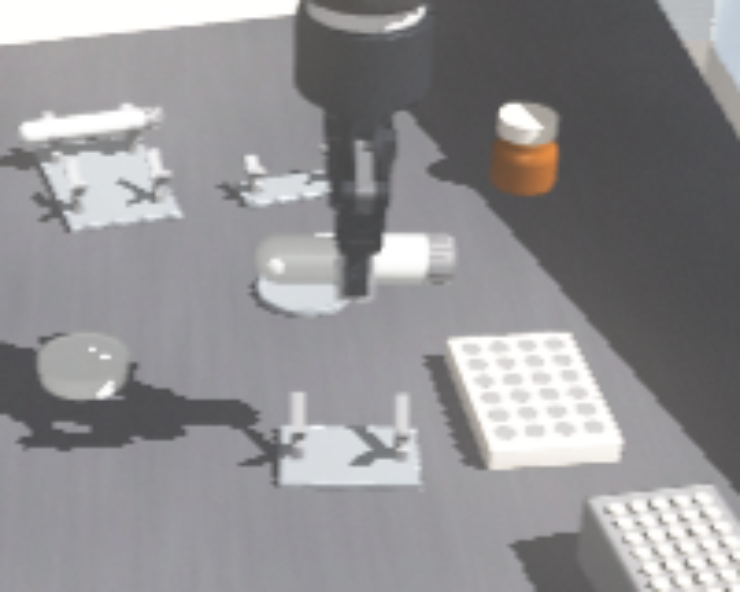

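View pics/top3.png

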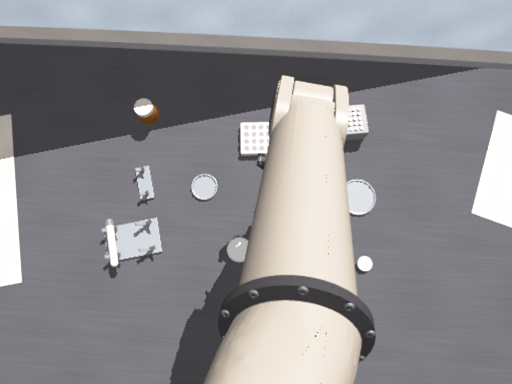

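```bash
python3 -m creep '[{"slide":[-0.001,-0.004,0.03],"turn":0,"claw":15},{"slide":[-0.001,-0.004,0.06],"turn":0,"claw":15},{"slide":[-0.001,-0.004,0.08],"turn":0,"claw":15},{"slide":[-0.001,-0.004,0.09],"turn":0,"claw":15},{"slide":[-0.001,-0.004,0.098],"turn":0,"claw":15},{"slide":[-0.001,-0.004,0.103],"turn":0,"claw":15},{"slide":[-0.001,-0.004,0.103],"turn":0,"claw":15}]' 40;  python3 go.py 628 -94 24 3.096
python3 -c "
from h import *
for c in('side',): cv2.imwrite(f'pics/{c}4.png',bot.snapshot(c))
im=cv2.imread('pics/side4.png')[120:280,170:370];cv2.imwrite('pics/s4.png',cv2.resize(im,None,fx=3.7,fy=3.7))"
```

```text
time: 5.85
tcp_pos: [628.7, -93.8, 26.0]
eef_rot: [3.133, 0.005, 3.098]
wrist_force: [-0.6, 1.9, 0.5]
grip_width: 0.326
t 5.85 tcp [628.7 -93.8  26. ] rot [3.133 0.005 3.098] F [-0.6  1.9  0.5] grip 0.326 q7 1.68
slide [0.0007, -0.0003, 0.002] turn 0.002 rows 0.1
```

View pics/s4.png

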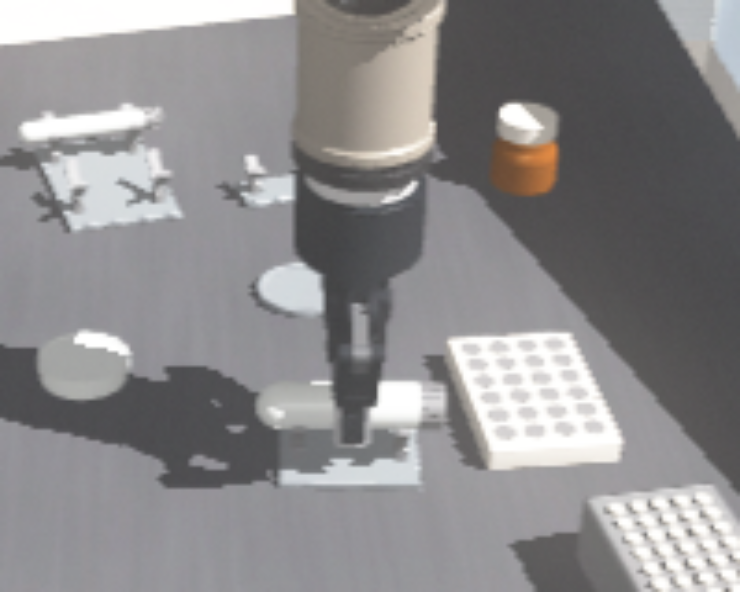

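```bash
python3 -m creep '[{"slide":[0,0,0.001],"turn":0,"claw":15},{"slide":[0,0,0.0025],"turn":0,"claw":15},{"slide":[0,0,0.0025],"turn":0,"claw":15},{"slide":[0,0,0.0025],"turn":0,"claw":40},{"slide":[0,0,0.0025],"turn":0,"claw":60},{"slide":[0,0,0.0025],"turn":0,"claw":100},{"slide":[0,0,0.0025],"turn":0,"claw":100},{"slide":[0,0,0.0025],"turn":0,"claw":100},{"slide":[0,0,0.0025],"turn":0,"claw":100},{"slide":[0,0,0.0025],"turn":0,"claw":100}]' 40;  python3 go.py 628 -94 140 3.096
```

```text
time: 6.73
tcp_pos: [629.0, -94.1, 23.8]
eef_rot: [3.133, 0.006, 3.098]
wrist_force: [0.4, 0.3, -0.0]
grip_width: 1.0
t 6.73 tcp [629.  -94.1  23.8] rot [3.133 0.006 3.098] F [ 0.4  0.3 -0. ] grip 1.0 q7 1.68
slide [0.0003, 0.0011, -0.1162] turn 0.002 rows 2.8
```

Next: up and over to the thin tube (458.5, 312.3, yaw 0.25).

```bash
python3 -m creep '[{"slide":[0,0,-0.04],"turn":0,"claw":100},{"slide":[0,0,-0.08],"turn":0,"claw":100},{"slide":[0,0,-0.116],"turn":0,"claw":100},{"slide":[0,0,-0.116],"turn":0,"claw":100}]' 30;  python3 go.py 458.5 312.3 130 3.392
```

```text
time: 7.07
tcp_pos: [633.0, -96.1, 147.7]
eef_rot: [3.133, 0.019, 3.098]
wrist_force: [0.8, 0.5, 0.4]
grip_width: 1.001
t 7.07 tcp [633.  -96.1 147.7] rot [3.133 0.019 3.098] F [0.8 0.5 0.4] grip 1.001 q7 1.66
slide [0.1925, 0.4002, 0.0174] turn -0.294 rows 10.7
```

```bash
python3 -m creep '[{"slide":[0.193,0.4,0.012],"turn":-0.294,"claw":100},{"slide":[0.193,0.4,0.012],"turn":-0.294,"claw":100},{"slide":[0.193,0.4,0.012],"turn":-0.294,"claw":100},{"slide":[0.193,0.4,0.012],"turn":-0.294,"claw":100},{"slide":[0.193,0.4,0.012],"turn":-0.294,"claw":100},{"slide":[0.193,0.4,0.012],"turn":-0.294,"claw":100},{"slide":[0.193,0.4,0.012],"turn":-0.294,"claw":100},{"slide":[0.193,0.4,0.012],"turn":-0.294,"claw":100},{"slide":[0.193,0.4,0.012],"turn":-0.294,"claw":100},{"slide":[0.193,0.4,0.012],"turn":-0.294,"claw":100},{"slide":[0.193,0.4,0.012],"turn":-0.294,"claw":100},{"slide":[0.193,0.4,0.012],"turn":-0.294,"claw":100}]' 30; python3 -m creep '[{"slide":[0,0,0],"turn":0,"claw":100},{"slide":[0,0,0],"turn":0,"claw":100},{"slide":[0,0,0],"turn":0,"claw":100}]'; python3 go.py 458.5 312.3 14 3.392
python3 -c "
from h import *
for c in('side','top'): cv2.imwrite(f'pics/{c}5.png',bot.snapshot(c))
im=cv2.imread('pics/side5.png')[90:280,150:370];cv2.imwrite('pics/s5.png',cv2.resize(im,None,fx=3.1,fy=3.1))
im=cv2.imread('pics/top5.png')[90:290,90:340];cv2.imwrite('pics/t5.png',cv2.resize(im,None,fx=3,fy=3))"
```

```text
time: 8.07
tcp_pos: [454.2, 319.3, 135.4]
eef_rot: [3.135, 0.02, -2.882]
wrist_force: [0.1, 0.1, -0.7]
grip_width: 0.998
time: 8.32
tcp_pos: [454.7, 318.2, 135.3]
eef_rot: [3.136, 0.02, -2.883]
wrist_force: [-0.3, -0.5, -0.9]
grip_width: 1.003
t 8.32 tcp [454.7 318.2 135.3] rot [ 3.136  0.02  -2.883] F [-0.3 -0.5 -0.9] grip 1.003 q7 1.08
slide [0.0004, -0.0074, 0.1213] turn 0.008 rows 2.9
```

View pics/s5.png

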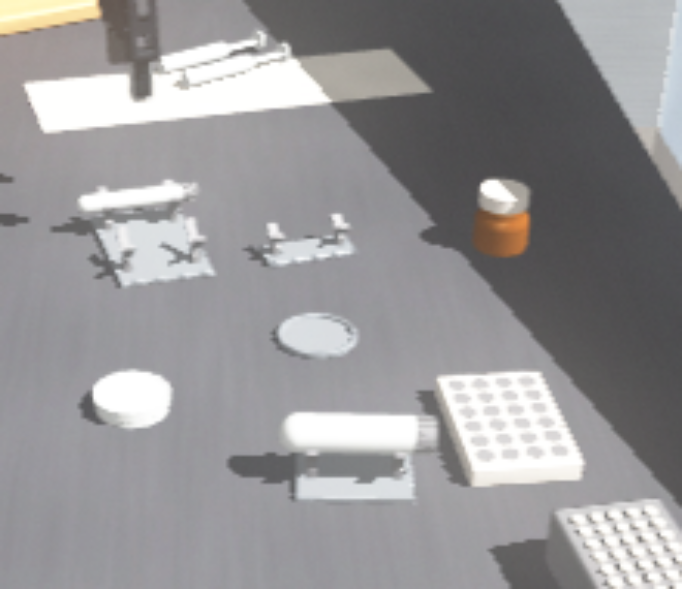

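View pics/t5.png

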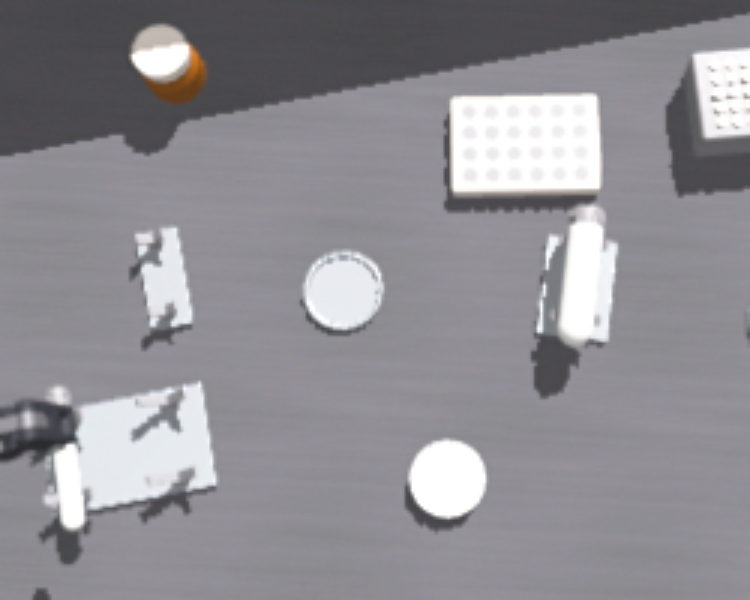

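```bash
python3 -m creep '[{"slide":[0,-0.007,0.04],"turn":0.008,"claw":100},{"slide":[0,-0.007,0.07],"turn":0.008,"claw":100},{"slide":[0,-0.007,0.07],"turn":0.008,"claw":100}]' 30; python3 go.py 458.5 312.3 15 3.392
```

```text
time: 8.67
tcp_pos: [455.9, 307.7, 60.6]
eef_rot: [3.14, 0.012, -2.895]
wrist_force: [-0.2, -0.7, -0.3]
grip_width: 0.995
t 8.67 tcp [455.9 307.7  60.6] rot [ 3.14   0.012 -2.895] F [-0.2 -0.7 -0.3] grip 0.995 q7 1.07
slide [-0.0031, 0.0038, 0.0456] turn -0.003 rows 1.1
```

```bash
python3 -m creep '[{"slide":[-0.003,0.004,0.03],"turn":0,"claw":100},{"slide":[-0.003,0.004,0.045],"turn":0,"claw":100},{"slide":[-0.003,0.004,0.045],"turn":0,"claw":100}]' 30; python3 go.py 458.5 312.3 15 3.392
python3 -c "
from h import *
for c in('side',): cv2.imwrite(f'pics/{c}6.png',bot.snapshot(c))
im=cv2.imread('pics/side6.png')[90:220,140:300];cv2.imwrite('pics/s6.png',cv2.resize(im,None,fx=4.5,fy=4.5))"
```

```text
time: 8.92
tcp_pos: [457.3, 311.0, 13.9]
eef_rot: [-3.141, 0.008, -2.895]
wrist_force: [0.1, 0.1, 0.6]
grip_width: 0.998
t 8.92 tcp [457.3 311.   13.9] rot [-3.141  0.008 -2.895] F [0.1 0.1 0.6] grip 0.998 q7 1.06
slide [-0.0015, 0.001, -0.0011] turn -0.004 rows 0.1
```

View pics/s6.png

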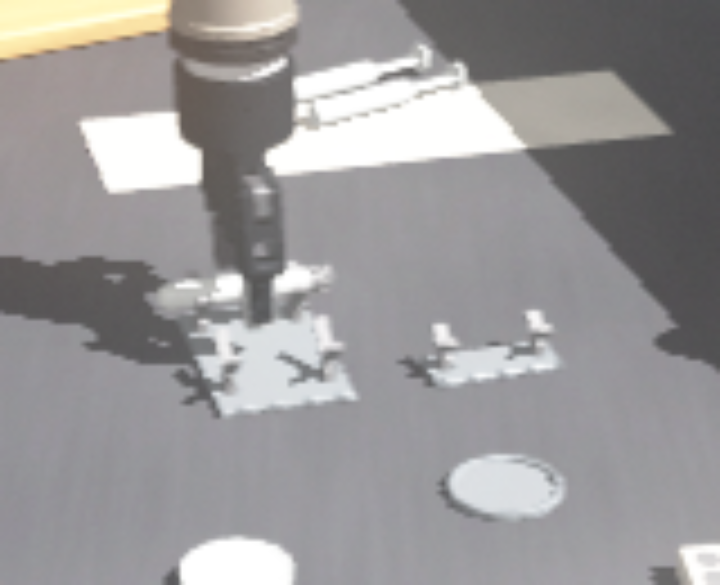

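```bash
python3 -m creep '[{"slide":[-0.001,0.001,-0.001],"turn":0,"claw":100},{"slide":[-0.001,0.001,-0.001],"turn":0,"claw":60},{"slide":[-0.001,0.001,-0.001],"turn":0,"claw":20},{"slide":[-0.001,0.001,-0.001],"turn":0,"claw":5},{"slide":[-0.001,0.001,-0.001],"turn":0,"claw":5},{"slide":[-0.001,0.001,-0.001],"turn":0,"claw":5},{"slide":[-0.001,0.001,-0.001],"turn":0,"claw":5},{"slide":[-0.001,0.001,-0.001],"turn":0,"claw":5},{"slide":[-0.001,0.001,-0.001],"turn":0,"claw":5},{"slide":[-0.001,0.001,-0.001],"turn":0,"claw":5},{"slide":[-0.001,0.001,-0.001],"turn":0,"claw":5}]' 30; python3 go.py 615 258.5 120 3.4116
```

```text
time: 9.88
tcp_pos: [459.0, 313.0, 16.8]
eef_rot: [3.141, 0.011, -2.895]
wrist_force: [-1.0, 0.3, 6.4]
grip_width: 0.191
t 9.88 tcp [459.  313.   16.8] rot [ 3.141  0.011 -2.895] F [-1.   0.3  6.4] grip 0.191 q7 1.06
slide [-0.1391, -0.0908, -0.1018] turn -0.024 rows 4.7
```

Grip 0.191 ≈ 16–17 mm: held. Lift with settling.

```bash
python3 -m creep '[{"slide":[0,0,-0.02],"turn":0,"claw":5},{"slide":[0,0,-0.05],"turn":0,"claw":5},{"slide":[0,0,-0.08],"turn":0,"claw":5},{"slide":[0,0,-0.1],"turn":0,"claw":5},{"slide":[0,0,-0.1],"turn":0,"claw":5},{"slide":[0,0,-0.1],"turn":0,"claw":5},{"slide":[0,0,-0.1],"turn":0,"claw":5}]' 35; python3 go.py 615 258.5 110 3.4116
```

```text
time: 10.47
tcp_pos: [457.4, 312.2, 115.9]
eef_rot: [-3.141, 0.009, -2.895]
wrist_force: [-0.7, 0.0, -0.5]
grip_width: 0.182
t 10.47 tcp [457.4 312.2 115.9] rot [-3.141  0.009 -2.895] F [-0.7  0.  -0.5] grip 0.182 q7 1.07
slide [-0.1397, -0.0905, 0.0072] turn -0.024 rows 4.0
```

```bash
python3 -m creep '[{"slide":[-0.03,-0.02,0],"turn":-0.024,"claw":5},{"slide":[-0.06,-0.04,0],"turn":-0.024,"claw":5},{"slide":[-0.09,-0.06,0],"turn":-0.024,"claw":5},{"slide":[-0.12,-0.08,0.003],"turn":-0.024,"claw":5},{"slide":[-0.14,-0.0905,0.007],"turn":-0.024,"claw":5},{"slide":[-0.14,-0.0905,0.007],"turn":-0.024,"claw":5},{"slide":[-0.14,-0.0905,0.007],"turn":-0.024,"claw":5},{"slide":[-0.14,-0.0905,0.007],"turn":-0.024,"claw":5},{"slide":[-0.14,-0.0905,0.007],"turn":-0.024,"claw":5}]' 35; python3 go.py 615 258.5 50 3.4116 615 258.5 17 3.4116
python3 -c "
from h import *
for c in('side','top'): cv2.imwrite(f'pics/{c}7.png',bot.snapshot(c))
im=cv2.imread('pics/side7.png')[90:220,140:300];cv2.imwrite('pics/s7.png',cv2.resize(im,None,fx=4.5,fy=4.5))
im=cv2.imread('pics/top7.png')[120:270,60:260];cv2.imwrite('pics/t7.png',cv2.resize(im,None,fx=3.9,fy=3.9))"
```

```text
time: 11.22
tcp_pos: [613.4, 259.6, 109.3]
eef_rot: [-3.142, 0.007, -2.869]
wrist_force: [0.5, 0.7, -0.0]
grip_width: 0.185
t 11.22 tcp [613.4 259.6 109.3] rot [-3.142  0.007 -2.869] F [ 0.5  0.7 -0. ] grip 0.185 q7 1.34
slide [-0.0008, -0.0015, 0.0593] turn 0.002 rows 1.4
slide [-0.0006, -0.0015, 0.0923] turn 0.002 rows 2.2
```

View pics/s7.png

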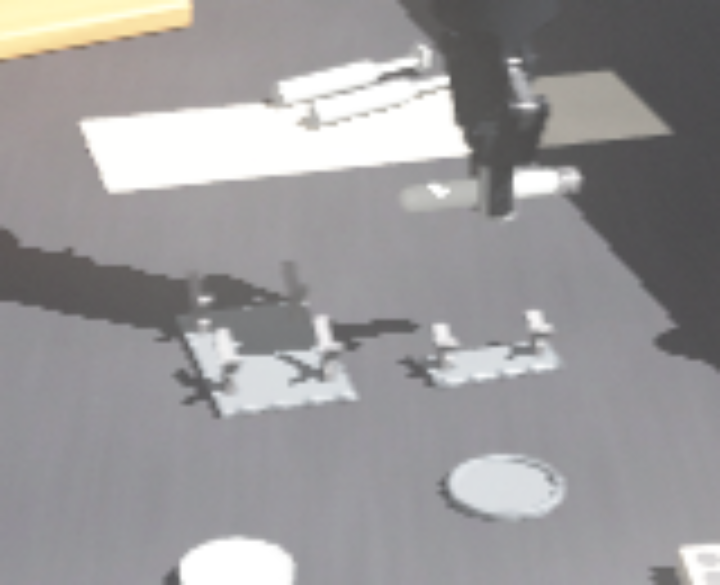

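View pics/t7.png

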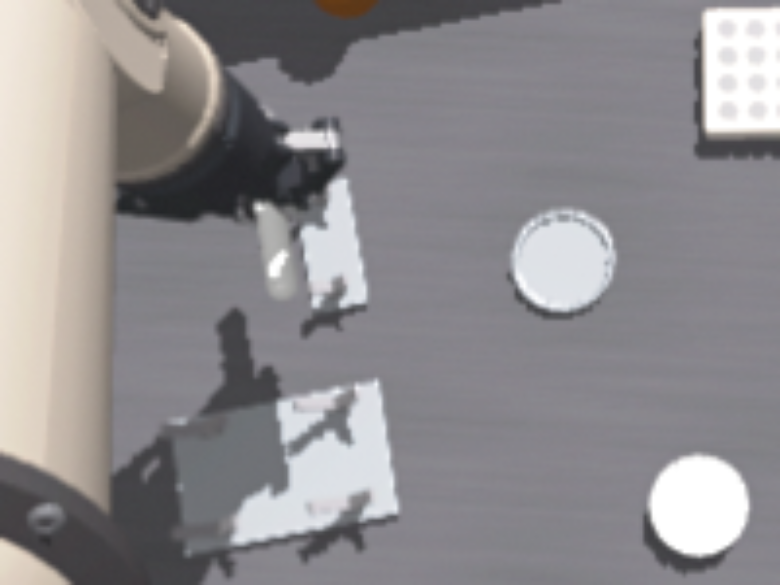

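```bash
python3 -m creep '[{"slide":[-0.001,-0.001,0.03],"turn":0,"claw":5},{"slide":[-0.001,-0.001,0.055],"turn":0,"claw":5},{"slide":[-0.001,-0.001,0.075],"turn":0,"claw":5},{"slide":[-0.001,-0.001,0.082],"turn":0,"claw":5},{"slide":[-0.001,-0.001,0.086],"turn":0,"claw":5},{"slide":[-0.001,-0.001,0.09],"turn":0,"claw":5},{"slide":[-0.001,-0.001,0.09],"turn":0,"claw":5},{"slide":[-0.001,-0.001,0.09],"turn":0,"claw":5}]' 35; python3 go.py 615 258.5 17 3.4116
python3 -c "
from h import *
for c in('side','top'): cv2.imwrite(f'pics/{c}8.png',bot.snapshot(c))
im=cv2.imread('pics/side8.png')[110:200,200:300];cv2.imwrite('pics/s8.png',cv2.resize(im,None,fx=6,fy=6,interpolation=2))"
```

```text
time: 11.98
tcp_pos: [616.6, 259.6, 21.2]
eef_rot: [3.141, 0.01, -2.869]
wrist_force: [-0.3, -0.3, -0.8]
grip_width: 0.185
t 11.98 tcp [616.6 259.6  21.2] rot [ 3.141  0.01  -2.869] F [-0.3 -0.3 -0.8] grip 0.185 q7 1.33
slide [0.0018, -0.0006, 0.0042] turn 0.002 rows 0.1
```

View pics/s8.png

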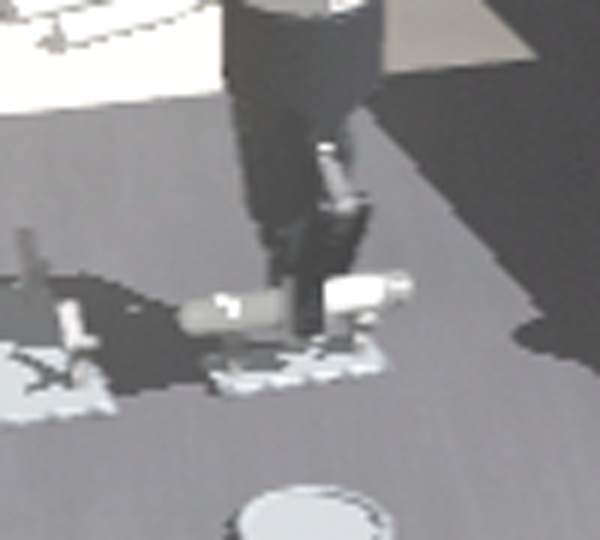

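```bash
python3 -m creep '[{"slide":[0.001,-0.001,0.002],"turn":0,"claw":5},{"slide":[0.001,-0.001,0.004],"turn":0,"claw":5},{"slide":[0.001,-0.001,0.005],"turn":0,"claw":5},{"slide":[0.001,-0.001,0.005],"turn":0,"claw":5},{"slide":[0.001,-0.001,0.005],"turn":0,"claw":5}]' 35; python3 go.py 615 258.5 17 3.4116
```

```text
time: 12.5
tcp_pos: [616.5, 259.2, 17.1]
eef_rot: [3.14, 0.012, -2.869]
wrist_force: [-0.6, 2.1, 4.9]
grip_width: 0.184
t 12.5 tcp [616.5 259.2  17.1] rot [ 3.14   0.012 -2.869] F [-0.6  2.1  4.9] grip 0.184 q7 1.33
slide [0.0016, -0.0003, 0.0001] turn 0.003 rows 0.0
```

Contact at the expected height. Release, open partly then fully.

```bash
python3 -m creep '[{"slide":[0,0,0],"turn":0,"claw":25},{"slide":[0,0,0],"turn":0,"claw":40},{"slide":[0,0,0],"turn":0,"claw":70},{"slide":[0,0,0],"turn":0,"claw":70},{"slide":[0,0,0],"turn":0,"claw":70},{"slide":[0,0,-0.03],"turn":0,"claw":70},{"slide":[0,0,-0.07],"turn":0,"claw":100},{"slide":[0,0,-0.11],"turn":0,"claw":100},{"slide":[0,0,-0.11],"turn":0,"claw":100},{"slide":[0,0,-0.11],"turn":0,"claw":100},{"slide":[0,0,-0.11],"turn":0,"claw":100},{"slide":[0,0,-0.11],"turn":0,"claw":100}]' 25; python3 go.py 461.5 3.5 80 3.4116
```

```text
time: 13.5
tcp_pos: [614.1, 258.1, 125.4]
eef_rot: [3.141, 0.009, -2.869]
wrist_force: [0.2, -0.7, -1.2]
grip_width: 0.996
t 13.5 tcp [614.1 258.1 125.4] rot [ 3.141  0.009 -2.869] F [ 0.2 -0.7 -1.2] grip 0.996 q7 1.34
slide [0.216, -0.2042, 0.0433] turn 0.003 rows 7.2
```

```bash
python3 -m creep '[{"slide":[0.216,-0.204,0.03],"turn":0,"claw":100},{"slide":[0.216,-0.204,0.03],"turn":0,"claw":100},{"slide":[0.216,-0.204,0.03],"turn":0,"claw":100},{"slide":[0.216,-0.204,0.03],"turn":0,"claw":100},{"slide":[0.216,-0.204,0.03],"turn":0,"claw":100},{"slide":[0.216,-0.204,0.03],"turn":0,"claw":100},{"slide":[0.216,-0.204,0.03],"turn":0,"claw":100},{"slide":[0.216,-0.204,0.03],"turn":0,"claw":100},{"slide":[0.216,-0.204,0.03],"turn":0,"claw":100},{"slide":[0.216,-0.204,0.03],"turn":0,"claw":100},{"slide":[0.216,-0.204,0.03],"turn":0,"claw":100},{"slide":[0.216,-0.204,0.03],"turn":0,"claw":100}]' 25; python3 go.py 461.5 3.5 3 3.4116
python3 -c "
from h import *
for c in('side','top'): cv2.imwrite(f'pics/{c}9.png',bot.snapshot(c))
im=cv2.imread('pics/side9.png')[110:260,150:350];cv2.imwrite('pics/s9.png',cv2.resize(im,None,fx=4,fy=4,interpolation=2))
im=cv2.imread('pics/top9.png')[150:280,90:290];cv2.imwrite('pics/t9.png',cv2.resize(im,None,fx=4,fy=4,interpolation=2))"
```

```text
time: 14.5
tcp_pos: [462.2, 5.2, 93.2]
eef_rot: [3.141, 0.01, -2.867]
wrist_force: [-0.7, 0.4, 0.2]
grip_width: 1.003
t 14.5 tcp [462.2   5.2  93.2] rot [ 3.141  0.01  -2.867] F [-0.7  0.4  0.2] grip 1.003 q7 1.7
slide [0.002, -0.0015, 0.0902] turn 0.005 rows 2.2
```

View pics/s9.png

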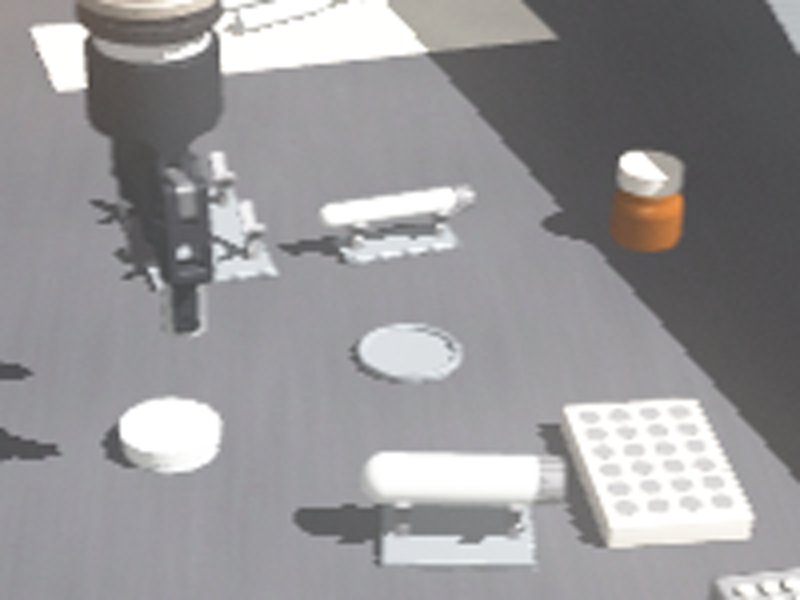

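View pics/t9.png

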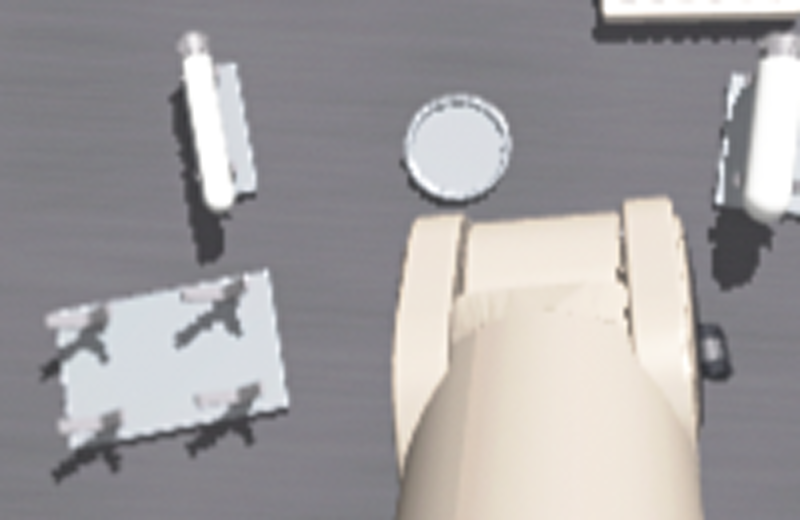

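```bash
python3 -m creep '[{"slide":[0.002,-0.0015,0.03],"turn":0,"claw":100},{"slide":[0.002,-0.0015,0.06],"turn":0,"claw":100},{"slide":[0.002,-0.0015,0.08],"turn":0,"claw":100},{"slide":[0.002,-0.0015,0.092],"turn":0,"claw":100},{"slide":[0.002,-0.0015,0.092],"turn":0,"claw":100},{"slide":[0.002,-0.0015,0.092],"turn":0,"claw":100},{"slide":[0.002,-0.0015,0.092],"turn":0,"claw":100}]' 25; python3 go.py 461.5 3.5 0 3.4116
python3 -c "
from h import *
for c in('side',): cv2.imwrite(f'pics/{c}10.png',bot.snapshot(c))
im=cv2.imread('pics/side10.png')[170:250,140:260];cv2.imwrite('pics/s10.png',cv2.resize(im,None,fx=6,fy=6,interpolation=2))"
```

```text
time: 15.18
tcp_pos: [462.0, 3.6, 1.9]
eef_rot: [3.141, 0.011, -2.866]
wrist_force: [-0.6, -0.6, 0.2]
grip_width: 1.001
t 15.18 tcp [462.    3.6   1.9] rot [ 3.141  0.011 -2.866] F [-0.6 -0.6  0.2] grip 1.001 q7 1.7
slide [0.0006, 0.0, 0.0019] turn 0.005 rows 0.0
```

View pics/s10.png

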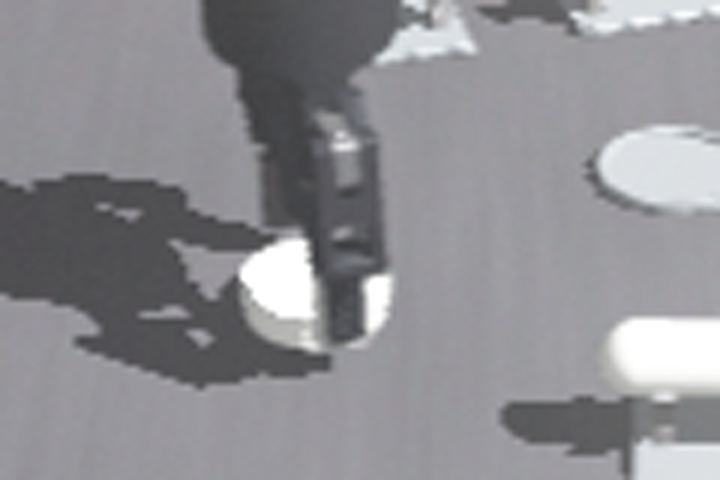

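```bash
python3 -m creep '[{"slide":[0,0,0.002],"turn":0,"claw":90},{"slide":[0,0,0.002],"turn":0,"claw":80},{"slide":[0,0,0.002],"turn":0,"claw":65},{"slide":[0,0,0.002],"turn":0,"claw":60},{"slide":[0,0,0.002],"turn":0,"claw":58},{"slide":[0,0,0.002],"turn":0,"claw":58},{"slide":[0,0,0.002],"turn":0,"claw":58},{"slide":[0,0,0.002],"turn":0,"claw":58}]' 25; python3 go.py 461.5 3.5 0 3.4116
python3 -c "
from h import *
for c in('side',): cv2.imwrite(f'pics/{c}11.png',bot.snapshot(c))
im=cv2.imread('pics/side11.png')[170:250,140:260];cv2.imwrite('pics/s11.png',cv2.resize(im,None,fx=6,fy=6,interpolation=2))"
```

```text
time: 15.9
tcp_pos: [462.7, 3.7, 0.9]
eef_rot: [3.141, 0.012, -2.866]
wrist_force: [-1.3, 0.2, 7.2]
grip_width: 0.686
t 15.9 tcp [462.7   3.7   0.9] rot [ 3.141  0.012 -2.866] F [-1.3  0.2  7.2] grip 0.686 q7 1.7
slide [0.0013, 0.0002, 0.0009] turn 0.005 rows 0.0
```

View pics/s11.png

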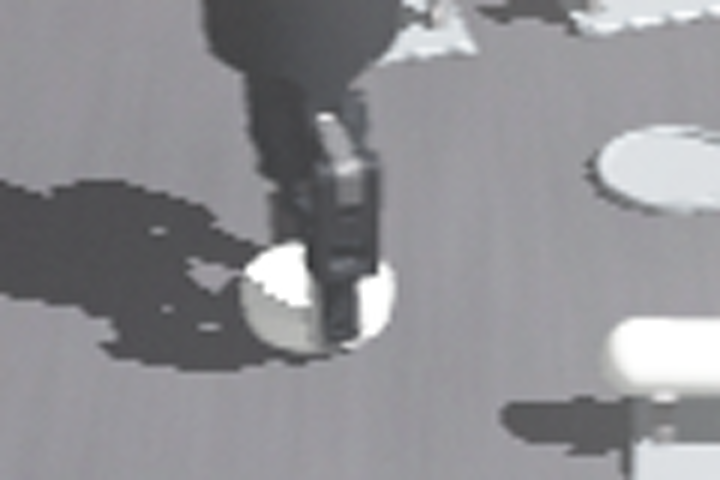

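```bash
python3 -m creep '[{"slide":[0,0,0],"turn":0,"claw":55},{"slide":[0,0,0],"turn":0,"claw":55},{"slide":[0,0,-0.005],"turn":0,"claw":55},{"slide":[0,0,-0.015],"turn":0,"claw":55},{"slide":[0,0,-0.03],"turn":0,"claw":55},{"slide":[0,0,-0.04],"turn":0,"claw":55},{"slide":[0,0,-0.04],"turn":0,"claw":55},{"slide":[0,0,-0.04],"turn":0,"claw":55},{"slide":[0,0,-0.04],"turn":0,"claw":55}]' 35; python3 go.py 461.5 3.5 0 3.4116
python3 -c "
from h import *
for c in('side',): cv2.imwrite(f'pics/{c}12.png',bot.snapshot(c))
im=cv2.imread('pics/side12.png')[150:250,140:260];cv2.imwrite('pics/s12.png',cv2.resize(im,None,fx=6,fy=6,interpolation=2))"
```

```text
time: 16.7
tcp_pos: [462.2, 3.5, 40.9]
eef_rot: [3.141, 0.013, -2.866]
wrist_force: [-0.4, -0.4, -0.8]
grip_width: 0.683
t 16.7 tcp [462.2   3.5  40.9] rot [ 3.141  0.013 -2.866] F [-0.4 -0.4 -0.8] grip 0.683 q7 1.7
slide [0.0012, 0.0001, 0.0409] turn 0.005 rows 1.0
```

View pics/s12.png

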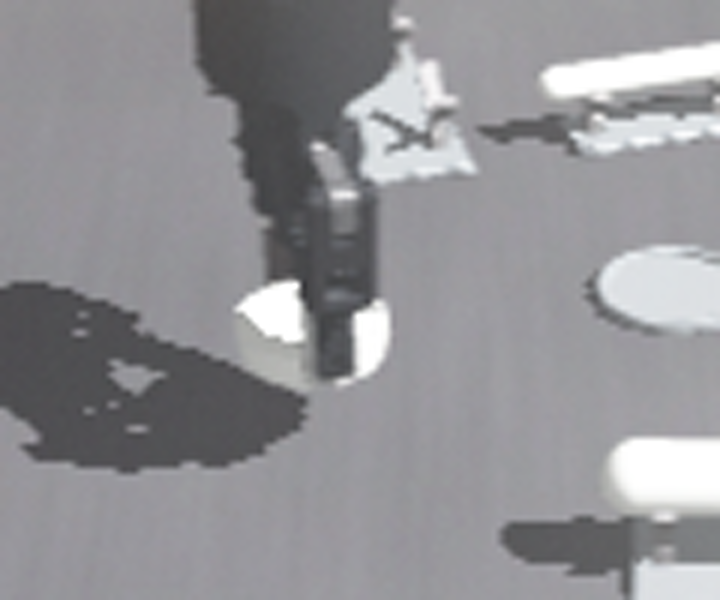

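```bash
python3 -m creep '[{"slide":[0,0,-0.015],"turn":0,"claw":55},{"slide":[0,0,-0.03],"turn":0,"claw":55},{"slide":[0,0,-0.045],"turn":0,"claw":55},{"slide":[0,0,-0.055],"turn":0,"claw":55},{"slide":[0,0,-0.055],"turn":0,"claw":55},{"slide":[0,0,-0.055],"turn":0,"claw":55},{"slide":[0,0,-0.055],"turn":0,"claw":55}]' 35; python3 go.py 612.5 -284 90 3.4116
```

```text
time: 17.33
tcp_pos: [460.8, 3.2, 94.8]
eef_rot: [3.141, 0.011, -2.866]
wrist_force: [0.8, 0.7, -0.4]
grip_width: 0.683
t 17.33 tcp [460.8   3.2  94.8] rot [ 3.141  0.011 -2.866] F [ 0.8  0.7 -0.4] grip 0.683 q7 1.71
slide [-0.0679, -0.3177, 0.0052] turn 0.005 rows 7.8
```

```bash
python3 -m creep '[{"slide":[-0.002,-0.01,0],"turn":0,"claw":55},{"slide":[-0.006,-0.03,0],"turn":0,"claw":55},{"slide":[-0.012,-0.056,0],"turn":0,"claw":55},{"slide":[-0.019,-0.088,0],"turn":0,"claw":55},{"slide":[-0.026,-0.12,0],"turn":0,"claw":55},{"slide":[-0.033,-0.152,0],"turn":0,"claw":55},{"slide":[-0.039,-0.184,0],"turn":0,"claw":55},{"slide":[-0.046,-0.216,0],"turn":0,"claw":55},{"slide":[-0.053,-0.248,0],"turn":0,"claw":55},{"slide":[-0.059,-0.275,0.002],"turn":0,"claw":55},{"slide":[-0.064,-0.298,0.004],"turn":0,"claw":55},{"slide":[-0.067,-0.312,0.005],"turn":0,"claw":55}]' 35; python3 -m creep '[{"slide":[0,-0.002,0],"turn":0,"claw":55},{"slide":[0,-0.003,0],"turn":0,"claw":55},{"slide":[0,-0.003,0],"turn":0,"claw":55},{"slide":[0,-0.003,0],"turn":0,"claw":55},{"slide":[0,-0.003,0],"turn":0,"claw":55}]' 35;python3 go.py 612.5 -284 90 3.4116 612.5 -284 4.5 3.4116
python3 -c "
from h import *
for c in('side','top'): cv2.imwrite(f'pics/{c}13.png',bot.snapshot(c))
im=cv2.imread('pics/side13.png')[190:340,160:360];cv2.imwrite('pics/s13.png',cv2.resize(im,None,fx=4,fy=4,interpolation=2))"
```

```text
time: 18.33
tcp_pos: [609.8, -283.1, 88.6]
eef_rot: [-3.142, 0.009, -2.869]
wrist_force: [0.2, 0.1, -0.4]
grip_width: 0.682
time: 18.75
tcp_pos: [610.5, -284.5, 88.5]
eef_rot: [3.141, 0.009, -2.868]
wrist_force: [-0.1, 0.2, -1.3]
grip_width: 0.68
t 18.75 tcp [ 610.5 -284.5   88.5] rot [ 3.141  0.009 -2.868] F [-0.1  0.2 -1.3] grip 0.68 q7 2.23
slide [-0.0021, -0.0001, -0.0014] turn 0.004 rows 0.1
slide [-0.0013, -0.0002, 0.0841] turn 0.004 rows 2.0
```

View pics/s13.png

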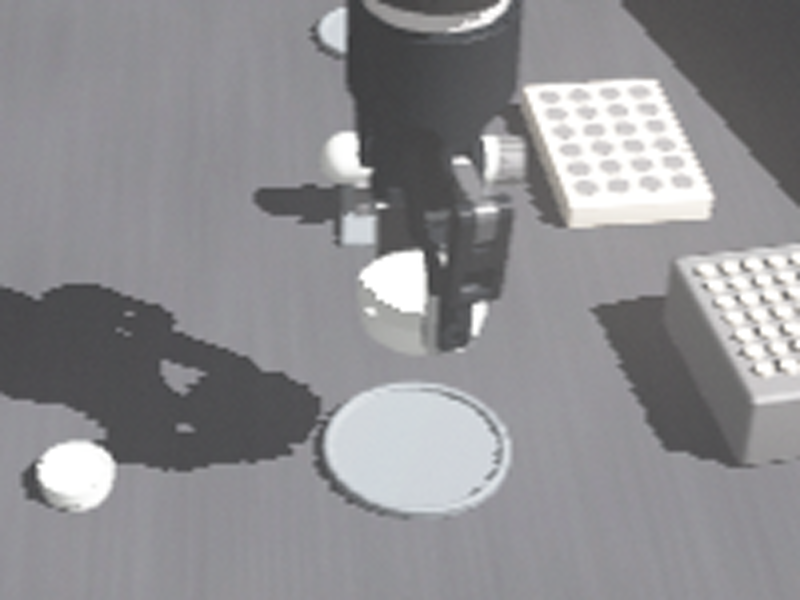

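View pics/top13.png

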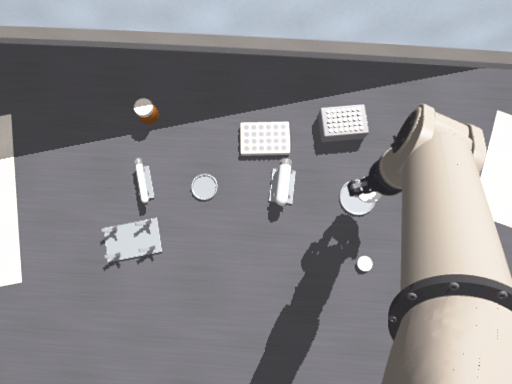

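```bash
python3 -m creep '[{"slide":[-0.0005,0,0.01],"turn":0,"claw":55},{"slide":[-0.001,0,0.03],"turn":0,"claw":55},{"slide":[-0.001,0,0.05],"turn":0,"claw":55},{"slide":[-0.001,0,0.065],"turn":0,"claw":55},{"slide":[-0.001,0,0.073],"turn":0,"claw":55},{"slide":[-0.001,0,0.079],"turn":0,"claw":55},{"slide":[-0.001,0,0.082],"turn":0,"claw":55},{"slide":[-0.001,0,0.082],"turn":0,"claw":55},{"slide":[-0.001,0,0.082],"turn":0,"claw":55}]' 35;python3 go.py 612.5 -284 4 3.4116
python3 -c "
from h import *
for c in('side',): cv2.imwrite(f'pics/{c}14.png',bot.snapshot(c))
im=cv2.imread('pics/side14.png')[240:340,200:320];cv2.imwrite('pics/s14.png',cv2.resize(im,None,fx=6,fy=6,interpolation=2))"
```

```text
time: 19.6
tcp_pos: [612.9, -284.6, 7.5]
eef_rot: [-3.141, 0.01, -2.868]
wrist_force: [0.9, -0.1, -0.2]
grip_width: 0.683
t 19.6 tcp [ 612.9 -284.6    7.5] rot [-3.141  0.01  -2.868] F [ 0.9 -0.1 -0.2] grip 0.683 q7 2.23
slide [0.0002, 0.0007, 0.0035] turn 0.004 rows 0.1
```

View pics/s14.png

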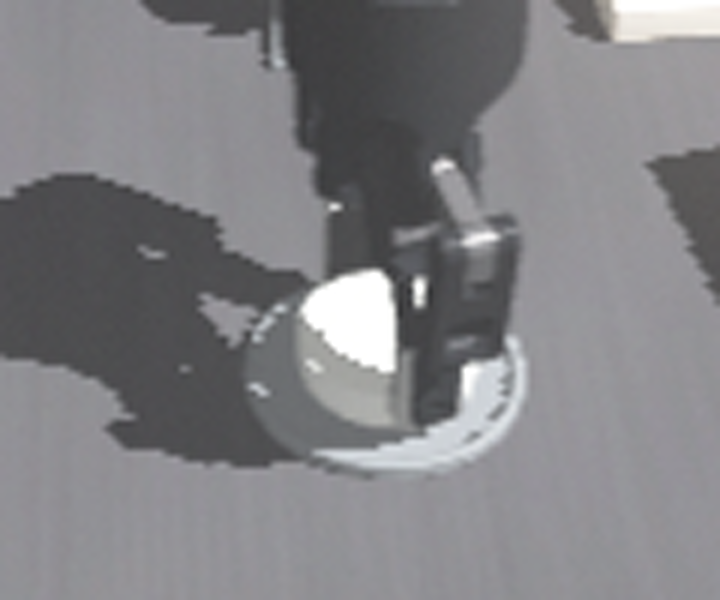

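```bash
python3 -m creep '[{"slide":[0,0,0.002],"turn":0,"claw":55},{"slide":[0,0,0.0035],"turn":0,"claw":55},{"slide":[0,0,0.004],"turn":0,"claw":55},{"slide":[0,0,0.004],"turn":0,"claw":55},{"slide":[0,0,0.004],"turn":0,"claw":55}]' 30;python3 go.py 612.5 -284 4 3.4116
```

```text
time: 20.07
tcp_pos: [613.4, -284.8, 4.2]
eef_rot: [-3.141, 0.011, -2.868]
wrist_force: [0.1, 0.8, 3.3]
grip_width: 0.684
t 20.07 tcp [ 613.4 -284.8    4.2] rot [-3.141  0.011 -2.868] F [0.1 0.8 3.3] grip 0.684 q7 2.23
slide [0.0006, 0.001, 0.0002] turn 0.004 rows 0.0
```

```bash
python3 -m creep '[{"slide":[0,0,0],"turn":0,"claw":72},{"slide":[0,0,0],"turn":0,"claw":80},{"slide":[0,0,0],"turn":0,"claw":100},{"slide":[0,0,0],"turn":0,"claw":100},{"slide":[0,0,0],"turn":0,"claw":100},{"slide":[0,0,-0.01],"turn":0,"claw":100},{"slide":[0,0,-0.04],"turn":0,"claw":100},{"slide":[0,0,-0.08],"turn":0,"claw":100},{"slide":[0,0,-0.08],"turn":0,"claw":100},{"slide":[0,0,-0.08],"turn":0,"claw":100},{"slide":[0,0,-0.08],"turn":0,"claw":100}]' 25;python3 go.py 446.5 -303 80 3.4116
```

```text
time: 20.98
tcp_pos: [612.5, -285.0, 84.9]
eef_rot: [-3.14, 0.012, -2.868]
wrist_force: [-0.2, -0.1, -0.8]
grip_width: 0.999
t 20.98 tcp [ 612.5 -285.    84.9] rot [-3.14   0.012 -2.868] F [-0.2 -0.1 -0.8] grip 0.999 q7 2.23
slide [0.1648, 0.0275, 0.0029] turn 0.004 rows 4.0
```

```bash
python3 -m creep '[{"slide":[0.03,0.005,0],"turn":0,"claw":100},{"slide":[0.065,0.011,0],"turn":0,"claw":100},{"slide":[0.1,0.017,0],"turn":0,"claw":100},{"slide":[0.135,0.022,0],"turn":0,"claw":100},{"slide":[0.155,0.026,0.002],"turn":0,"claw":100},{"slide":[0.165,0.0275,0.003],"turn":0,"claw":100},{"slide":[0.165,0.0275,0.003],"turn":0,"claw":100},{"slide":[0.165,0.0275,0.003],"turn":0,"claw":100},{"slide":[0.165,0.0275,0.003],"turn":0,"claw":100},{"slide":[0.165,0.0275,0.003],"turn":0,"claw":100}]' 25;python3 go.py 446.5 -303 3 3.4116
python3 -c "
from h import *
for c in('side','top'): cv2.imwrite(f'pics/{c}15.png',bot.snapshot(c))
im=cv2.imread('pics/side15.png')[200:350,140:340];cv2.imwrite('pics/s15.png',cv2.resize(im,None,fx=4,fy=4,interpolation=2))"
```

```text
time: 21.82
tcp_pos: [448.4, -302.6, 79.9]
eef_rot: [-3.14, 0.013, -2.866]
wrist_force: [0.4, 0.3, 0.3]
grip_width: 0.996
t 21.82 tcp [ 448.4 -302.6   79.9] rot [-3.14   0.013 -2.866] F [0.4 0.3 0.3] grip 0.996 q7 2.37
slide [0.0029, 0.0003, 0.0769] turn 0.006 rows 1.8
```

View pics/s15.png

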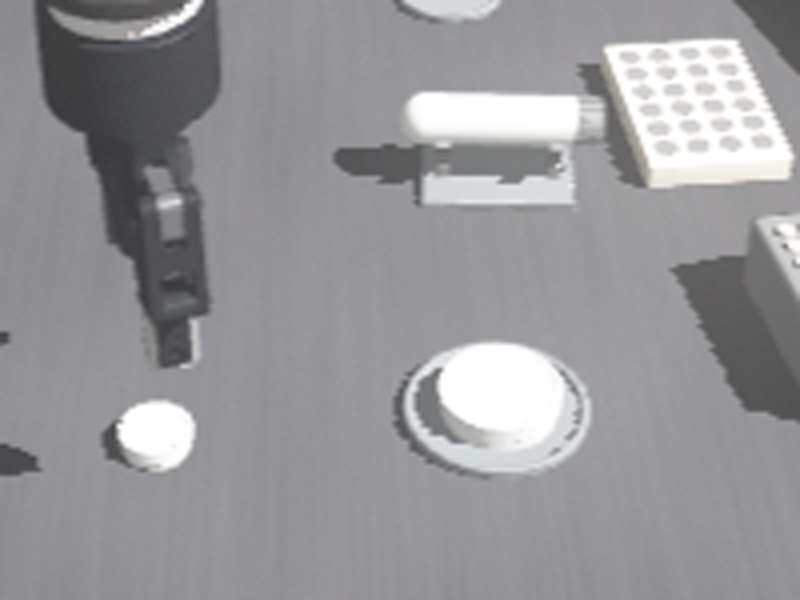

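View pics/top15.png

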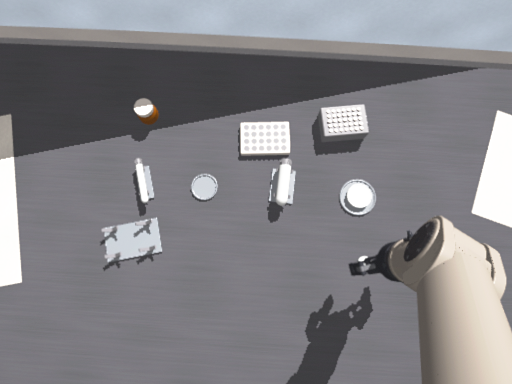

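```bash
python3 -m creep '[{"slide":[0.002,0,0.03],"turn":0,"claw":100},{"slide":[0.002,0,0.055],"turn":0,"claw":90},{"slide":[0.002,0,0.07],"turn":0,"claw":80},{"slide":[0.002,0,0.077],"turn":0,"claw":75},{"slide":[0.002,0,0.077],"turn":0,"claw":75},{"slide":[0.002,0,0.077],"turn":0,"claw":75},{"slide":[0.002,0,0.077],"turn":0,"claw":75}]' 25;python3 go.py 446.5 -303 2 3.4116
python3 -c "
from h import *
for c in('side',): cv2.imwrite(f'pics/{c}16.png',bot.snapshot(c))
im=cv2.imread('pics/side16.png')[250:350,130:250];cv2.imwrite('pics/s16.png',cv2.resize(im,None,fx=6,fy=6,interpolation=2))"
```

```text
time: 22.5
tcp_pos: [447.7, -303.5, 3.8]
eef_rot: [-3.139, 0.014, -2.866]
wrist_force: [0.9, -0.2, 0.3]
grip_width: 0.747
t 22.5 tcp [ 447.7 -303.5    3.8] rot [-3.139  0.014 -2.866] F [ 0.9 -0.2  0.3] grip 0.747 q7 2.38
slide [0.001, 0.0008, 0.0018] turn 0.005 rows 0.1
```

View pics/s16.png

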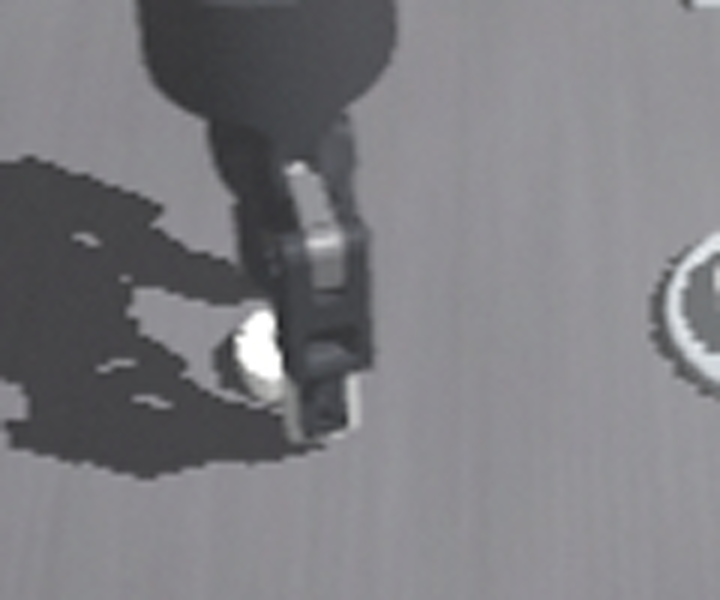

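```bash
python3 -m creep '[{"slide":[0.001,0,0.002],"turn":0,"claw":65},{"slide":[0.001,0,0.002],"turn":0,"claw":55},{"slide":[0.001,0,0.002],"turn":0,"claw":45},{"slide":[0.001,0,0.002],"turn":0,"claw":38},{"slide":[0.001,0,0.002],"turn":0,"claw":32},{"slide":[0.001,0,0.002],"turn":0,"claw":28},{"slide":[0.001,0,0.002],"turn":0,"claw":28},{"slide":[0.001,0,0.002],"turn":0,"claw":28},{"slide":[0.001,0,0.002],"turn":0,"claw":28}]' 25;python3 go.py 446.5 -303 2 3.4116
python3 -c "
from h import *
for c in('side',): cv2.imwrite(f'pics/{c}17.png',bot.snapshot(c))
im=cv2.imread('pics/side17.png')[250:350,130:250];cv2.imwrite('pics/s17.png',cv2.resize(im,None,fx=6,fy=6,interpolation=2))"
```

```text
time: 23.3
tcp_pos: [446.9, -304.0, 2.5]
eef_rot: [-3.138, 0.014, -2.866]
wrist_force: [-1.0, 0.4, 5.1]
grip_width: 0.392
t 23.3 tcp [ 446.9 -304.     2.5] rot [-3.138  0.014 -2.866] F [-1.   0.4  5.1] grip 0.392 q7 2.38
slide [0.0001, 0.0011, 0.0005] turn 0.005 rows 0.0
```

View pics/s17.png

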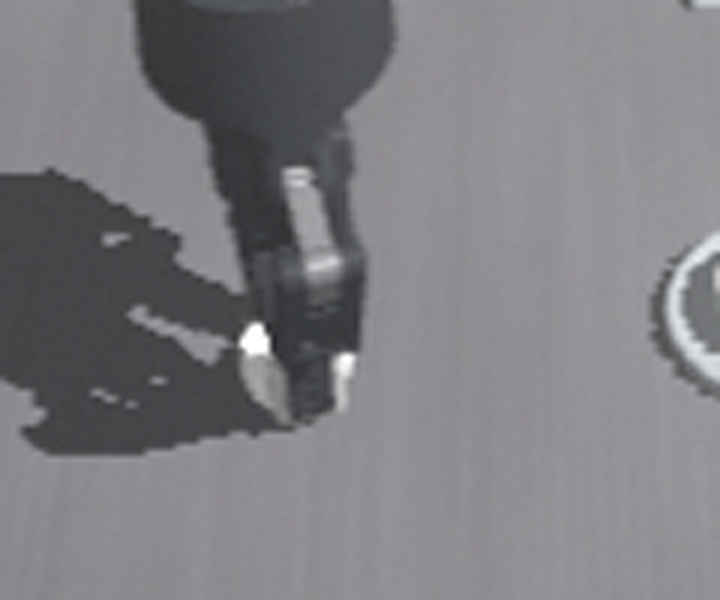

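```bash
python3 -m creep '[{"slide":[0,0,0],"turn":0,"claw":26},{"slide":[0,0,0],"turn":0,"claw":26},{"slide":[0,0,-0.005],"turn":0,"claw":26},{"slide":[0,0,-0.015],"turn":0,"claw":26},{"slide":[0,0,-0.03],"turn":0,"claw":26},{"slide":[0,0,-0.05],"turn":0,"claw":26},{"slide":[0,0,-0.07],"turn":0,"claw":26},{"slide":[0,0,-0.085],"turn":0,"claw":26},{"slide":[0,0,-0.095],"turn":0,"claw":26},{"slide":[0,0,-0.095],"turn":0,"claw":26},{"slide":[0,0,-0.095],"turn":0,"claw":26},{"slide":[0,0,-0.095],"turn":0,"claw":26}]' 35; python3 go.py 612.5 104 90 3.4116
python3 -c "
from h import *
for c in('side',): cv2.imwrite(f'pics/{c}18.png',bot.snapshot(c))
im=cv2.imread('pics/side18.png')[220:340,130:270];cv2.imwrite('pics/s18.png',cv2.resize(im,None,fx=5,fy=5,interpolation=2))"
```

```text
time: 24.35
tcp_pos: [445.0, -303.7, 96.9]
eef_rot: [-3.139, 0.013, -2.866]
wrist_force: [-0.0, -0.1, -0.0]
grip_width: 0.388
t 24.35 tcp [ 445.  -303.7   96.9] rot [-3.139  0.013 -2.866] F [-0.  -0.1 -0. ] grip 0.388 q7 2.37
slide [-0.2719, 0.3469, 0.0096] turn 0.005 rows 10.6
```

View pics/s18.png

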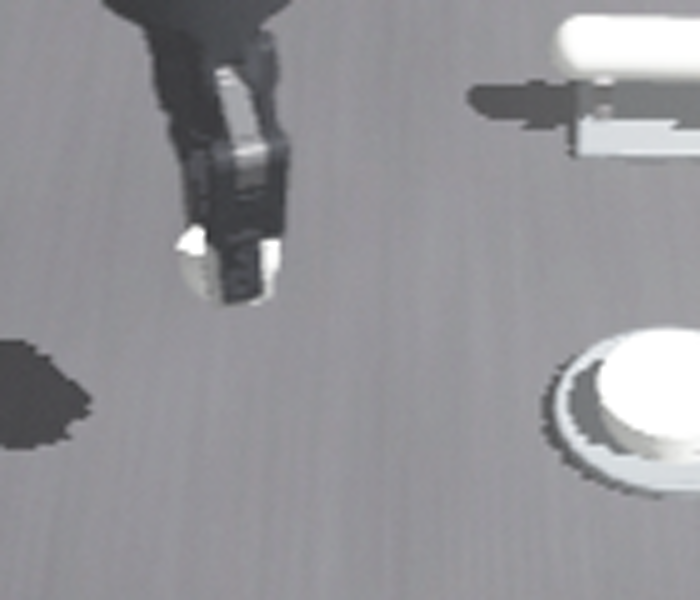

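```bash
python3 -m creep '[{"slide":[-0.006,0.008,0],"turn":0,"claw":26},{"slide":[-0.018,0.023,0],"turn":0,"claw":26},{"slide":[-0.036,0.046,0],"turn":0,"claw":26},{"slide":[-0.056,0.072,0],"turn":0,"claw":26},{"slide":[-0.076,0.097,0],"turn":0,"claw":26},{"slide":[-0.096,0.123,0],"turn":0,"claw":26},{"slide":[-0.114,0.146,0],"turn":0,"claw":26},{"slide":[-0.127,0.162,0],"turn":0,"claw":26},{"slide":[-0.135,0.172,0],"turn":0,"claw":26},{"slide":[-0.135,0.172,0],"turn":0,"claw":26},{"slide":[-0.135,0.172,0],"turn":0,"claw":26},{"slide":[-0.135,0.172,0],"turn":0,"claw":26}]' 35; python3 go.py 612.5 104 92 3.4116
```

```text
time: 25.4
tcp_pos: [527.2, -103.0, 97.6]
eef_rot: [-3.139, 0.012, -2.868]
wrist_force: [-0.1, 0.0, -0.2]
grip_width: 0.388
t 25.4 tcp [ 527.2 -103.    97.6] rot [-3.139  0.012 -2.868] F [-0.1  0.  -0.2] grip 0.388 q7 1.93
slide [-0.138, 0.1763, 0.0067] turn 0.003 rows 5.4
```

```bash
python3 -m creep '[{"slide":[-0.006,0.008,0],"turn":0,"claw":26},{"slide":[-0.018,0.023,0],"turn":0,"claw":26},{"slide":[-0.036,0.046,0],"turn":0,"claw":26},{"slide":[-0.056,0.072,0],"turn":0,"claw":26},{"slide":[-0.076,0.097,0],"turn":0,"claw":26},{"slide":[-0.096,0.123,0.002],"turn":0,"claw":26},{"slide":[-0.114,0.146,0.004],"turn":0,"claw":26},{"slide":[-0.128,0.163,0.006],"turn":0,"claw":26},{"slide":[-0.138,0.176,0.007],"turn":0,"claw":26},{"slide":[-0.138,0.176,0.007],"turn":0,"claw":26},{"slide":[-0.138,0.176,0.007],"turn":0,"claw":26},{"slide":[-0.138,0.176,0.007],"turn":0,"claw":26}]' 35; python3 go.py 612.5 104 92 3.4116  612.5 104 8 3.4116
python3 -c "
from h import *
for c in('side','top'): cv2.imwrite(f'pics/{c}19.png',bot.snapshot(c))
im=cv2.imread('pics/side19.png')[120:240,170:330];cv2.imwrite('pics/s19.png',cv2.resize(im,None,fx=5,fy=5,interpolation=2))"
```

```text
time: 26.4
tcp_pos: [612.1, 101.4, 91.5]
eef_rot: [-3.138, 0.01, -2.871]
wrist_force: [-0.3, 0.1, -1.7]
grip_width: 0.387
t 26.4 tcp [612.1 101.4  91.5] rot [-3.138  0.01  -2.871] F [-0.3  0.1 -1.7] grip 0.387 q7 1.57
slide [-0.0011, 0.0024, -0.0005] turn 0.001 rows 0.1
slide [-0.0002, 0.0027, 0.0835] turn 0.001 rows 2.0
```

View pics/s19.png

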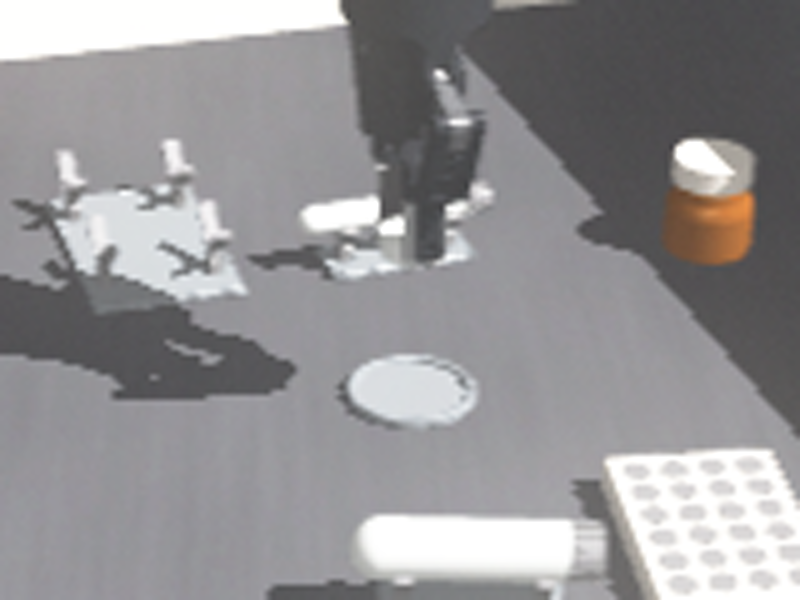

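View pics/top19.png

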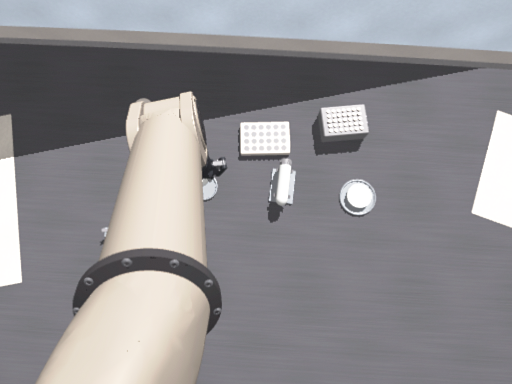

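```bash
python3 -m creep '[{"slide":[0,0.001,0.01],"turn":0,"claw":26},{"slide":[0,0.002,0.03],"turn":0,"claw":26},{"slide":[0,0.002,0.05],"turn":0,"claw":26},{"slide":[0,0.002,0.065],"turn":0,"claw":26},{"slide":[0,0.002,0.075],"turn":0,"claw":26},{"slide":[0,0.002,0.08],"turn":0,"claw":26},{"slide":[0,0.002,0.083],"turn":0,"claw":26},{"slide":[0,0.002,0.083],"turn":0,"claw":26},{"slide":[0,0.002,0.083],"turn":0,"claw":26}]' 35;python3 go.py 612.5 104 5.5 3.4116
python3 -c "
from h import *
for c in('side',): cv2.imwrite(f'pics/{c}20.png',bot.snapshot(c))
im=cv2.imread('pics/side20.png')[150:230,190:310];cv2.imwrite('pics/s20.png',cv2.resize(im,None,fx=6,fy=6,interpolation=2))"
```

```text
time: 27.25
tcp_pos: [613.2, 103.1, 9.3]
eef_rot: [-3.138, 0.012, -2.871]
wrist_force: [0.0, -0.2, -1.2]
grip_width: 0.386
t 27.25 tcp [613.2 103.1   9.3] rot [-3.138  0.012 -2.871] F [ 0.  -0.2 -1.2] grip 0.386 q7 1.56
slide [0.0005, 0.0011, 0.0038] turn 0.0 rows 0.1
```

View pics/s20.png

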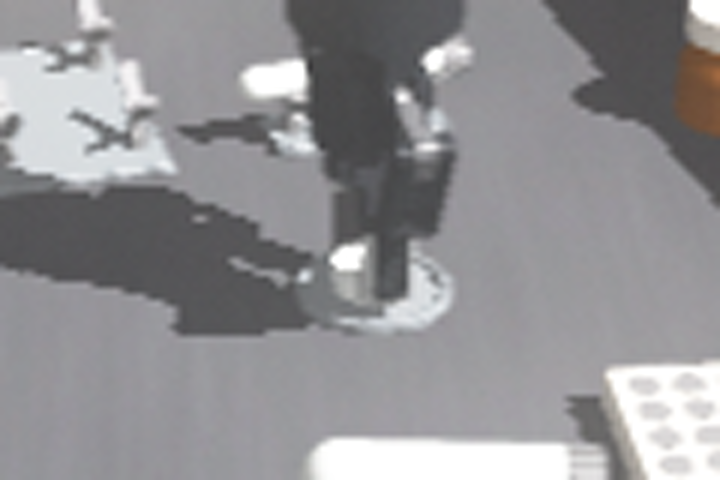

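```bash
python3 -m creep '[{"slide":[0,0.0005,0.002],"turn":0,"claw":26},{"slide":[0,0.0005,0.004],"turn":0,"claw":26},{"slide":[0,0.0005,0.0045],"turn":0,"claw":26},{"slide":[0,0.0005,0.0045],"turn":0,"claw":26},{"slide":[0,0.0005,0.0045],"turn":0,"claw":26}]' 30;python3 go.py 612.5 104 5.5 3.4116
```

```text
time: 27.72
tcp_pos: [613.8, 103.9, 5.7]
eef_rot: [-3.138, 0.013, -2.871]
wrist_force: [-0.7, 1.1, 6.3]
grip_width: 0.388
t 27.72 tcp [613.8 103.9   5.7] rot [-3.138  0.013 -2.871] F [-0.7  1.1  6.3] grip 0.388 q7 1.56
slide [0.0012, 0.0004, 0.0002] turn 0.0 rows 0.0
```

```bash
python3 -m creep '[{"slide":[0,0,0],"turn":0,"claw":44},{"slide":[0,0,0],"turn":0,"claw":55},{"slide":[0,0,0],"turn":0,"claw":75},{"slide":[0,0,0],"turn":0,"claw":75},{"slide":[0,0,0],"turn":0,"claw":75},{"slide":[0,0,-0.01],"turn":0,"claw":75},{"slide":[0,0,-0.04],"turn":0,"claw":75},{"slide":[0,0,-0.08],"turn":0,"claw":100},{"slide":[0,0,-0.12],"turn":0,"claw":100},{"slide":[0,0,-0.15],"turn":0,"claw":100},{"slide":[0,0,-0.15],"turn":0,"claw":100},{"slide":[0,0,-0.15],"turn":0,"claw":100}]' 25;python3 go.py 450 -100 160 3.4116
```

```text
time: 28.72
tcp_pos: [613.1, 104.2, 158.7]
eef_rot: [-3.138, 0.019, -2.871]
wrist_force: [-0.1, -0.1, -1.2]
grip_width: 1.001
t 28.72 tcp [613.1 104.2 158.7] rot [-3.138  0.019 -2.871] F [-0.1 -0.1 -1.2] grip 1.001 q7 1.57
slide [0.2117, -0.1533, -0.0046] turn 0.0 rows 6.3
```

```bash
python3 -m creep '[{"slide":[0.036,-0.026,-0.03],"turn":0,"claw":100},{"slide":[0.07,-0.051,-0.04],"turn":0,"claw":100},{"slide":[0.106,-0.077,-0.04],"turn":0,"claw":100},{"slide":[0.14,-0.102,-0.04],"turn":0,"claw":100},{"slide":[0.176,-0.128,-0.04],"turn":0,"claw":100},{"slide":[0.2,-0.145,-0.04],"turn":0,"claw":100},{"slide":[0.212,-0.153,-0.04],"turn":0,"claw":100},{"slide":[0.212,-0.153,-0.04],"turn":0,"claw":100},{"slide":[0.212,-0.153,-0.04],"turn":0,"claw":100},{"slide":[0.212,-0.153,-0.04],"turn":0,"claw":100},{"slide":[0.212,-0.153,-0.04],"turn":0,"claw":100}]' 25
python3 - <<'E'
from h import *
import ov
for c in('side','top'): cv2.imwrite(f'pics/{c}21.png',bot.snapshot(c))
poses=dict(narrow=(614.9,258.4,.27),wide=(627.9,-93.6,-.046),thick=(627.9,-93.6,-.046),thin=(614.9,258.4,.27))
circ=dict(ld=(613,-284.5,30,3,18),sd=(613,104,17.5,3,15),lt=(613,-284,46,6,6),st=(612,103,34,6,6))
ov.run('f','21',[("top",(120,120,320,270),"a"),("top",(240,100,400,220),"b"),("side",(190,130,350,250),"c"),("side",(200,210,360,330),"d")],poses,{})
ov.run('g','21',[("top",(120,120,320,270),"a"),("side",(190,130,350,250),"c")],{},{})
for n in ["thick_tube","thin_tube","large_dish","small_dish"]:
    z=dict(thick_tube=40.5,thin_tube=32,large_dish=11,small_dish=9)[n]
    for c in ('top','side'):
        for d in bot.spot_in(c,n)[:1]: print(n,c,np.round(d['centre'],1),round(d['conf'],2),np.round(back(c,d['centre'],z)[:2],0))
E
```

```text
time: 29.63
tcp_pos: [449.6, -98.7, 195.1]
eef_rot: [-3.138, 0.018, -2.869]
wrist_force: [-0.2, 1.0, -0.9]
grip_width: 1.004
thick_tube top [281.4 176.5] 0.67 [642. -88.]
thick_tube side [264.  227.4] 0.64 [629. -83.]
thin_tube top [140.3 178.3] 0.82 [618. 261.]
thin_tube side [245.6 162.6] 0.66 [606. 254.]
large_dish top [131.  240.1] 0.7 [466. 272.]
large_dish side [264.7 299.3] 0.58 [ 614. -286.]
small_dish top [200.5 185. ] 0.67 [616. 114.]
small_dish side [251.2 198.4] 0.65 [613.  95.]
```

View pics/fa.png

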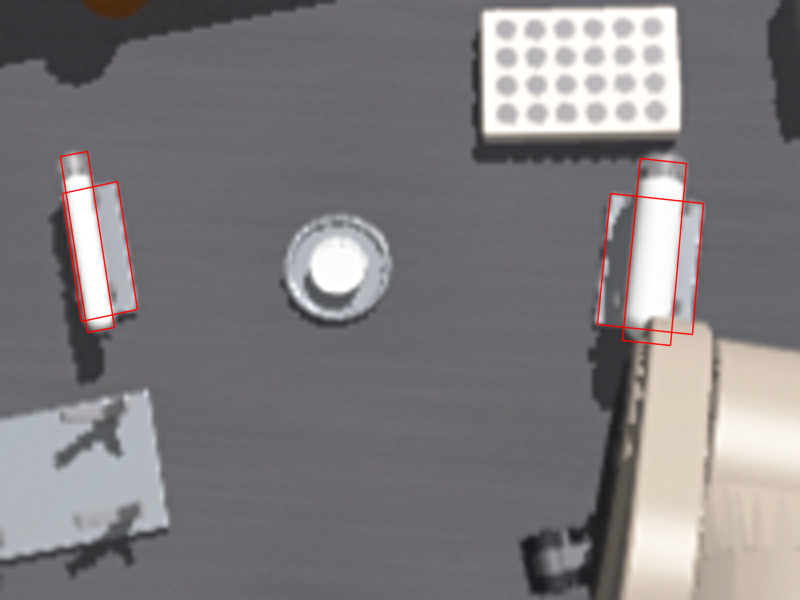

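View pics/gc.png

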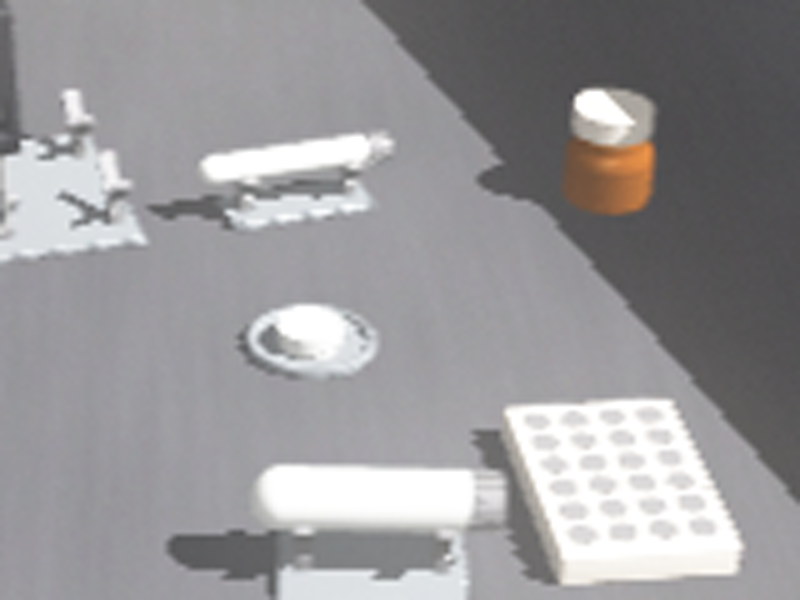

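View pics/fd.png

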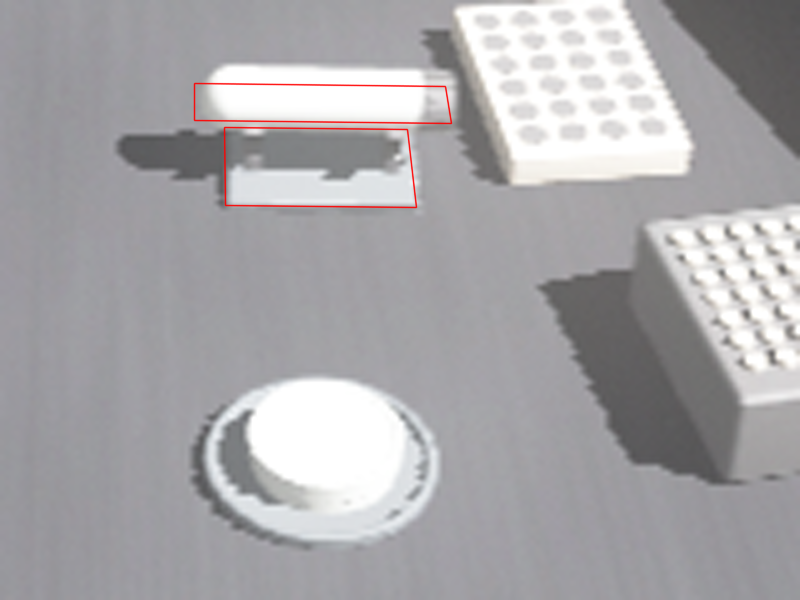

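View pics/fb.png

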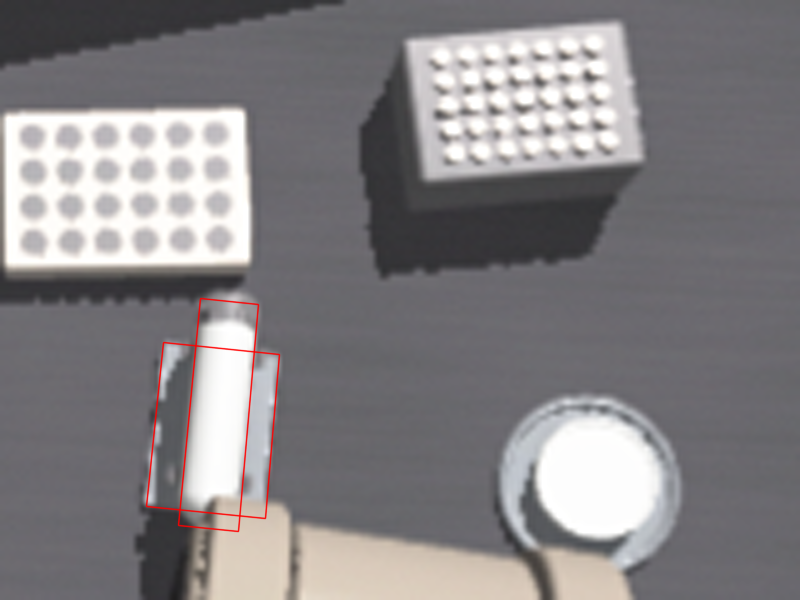

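```bash
python3 - <<'E'
from h import *
a=cv2.imread('pics/top0.png').astype(int);b=cv2.imread('pics/top21.png').astype(int)
print(np.abs(a-b)[118:160,236:294].mean(), np.abs(a-b)[118:160,236:294].max())
s=bot.read_state();print(s['time'],np.abs(s['qd']).max(),s['wrist_force'])
bot.sign_off()
E
```

```text
11.262862616310892 103
30.1333 0.002256649298924814 [0.22641003 0.05892693 0.40840927]
the job is handed in; nothing more can be done
```

```bash
python3 - <<'E'
from h import *
g=lambda n:cv2.imread(f'pics/{n}.png',0)[112:162,232:298].astype(np.float32)
a,b,c=g('top0'),g('top21'),g('top15')
print(cv2.phaseCorrelate(a,b,cv2.createHanningWindow(a.shape[::-1],5)),cv2.phaseCorrelate(a,c,cv2.createHanningWindow(a.shape[::-1],5)))
print(a.mean(),b.mean())
h=lambda n:cv2.imread(f'pics/{n}.png',0)[20:60,232:298].astype(float)
print(np.abs(h('top0')-h('top21')).mean())
E
```

```text
((0.055009093632357065, 0.0854746328087046), 0.9681053476863437) ((-0.050528742014378736, -0.10945330325317215), 0.9748349822892083)
169.80031 159.38545
13.94280303030303
```

I finished the job and handed it in at 30.1 s of the 109 s allowed, working in the order you asked.

- **Tubes:** The thick tube lies in the wide rest and the thin tube in the narrow rest. At release the tool stood at about the same height as when it picked each tube up, with light contact. In the last pictures the thin tube matches the outline drawn at its home position. The thick tube sits roughly 3–4 mm off centre towards its cap, which I left as it was.
- **Dishes:** Each dish stands flat and clear of the rim in its own tray. The tool tilted less than about 1° while carrying them.
- **Well plate:** The shift measured between the first and last top pictures is about 0.1 pixel, so it has not moved. My first check, a plain picture difference, came out large (mean 11). A background patch away from the objects differed by a similar amount (14), so I put it down to overall brightness. I made this second check after handing in, from the saved pictures.
- **Robot:** It was parked clear of everything with the gripper open. Joint speeds were near zero and the wrist force was under 0.5 N.
- **Detector disagreements:** In the last top picture the detector reported the large dish at the empty cradle. The side camera and the pictures show it in its tray. The top detector's small-dish and thick-tube positions were also 10–15 mm off the pictures. For the thick tube the arm hid part of it in that view.

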